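# Set up the stake holder: hex-footed forming stakes turned home and pinned

## Robot

A 7-joint arm with a two-finger parallel gripper is mounted at the origin on the work surface. World frame = base frame: x ahead of the robot, y to its left, z up, the work surface at z = 0. Lengths are in m, angles in degrees, forces in N, time in s.
With the tool pointing down it reaches from about 0.425 to 0.875 m from the base axis. Payload 4.7 kg.
Tool frame: the origin (TCP) lies midway between the tips of the shut fingers; the grasp point (between the pads) lies 19 mm behind it; z points along the fingers, y is the line along which they close (so a half turn about z gives the same grasp; the last joint's range is limited). The gripper opens to 87 mm and grips with 3 to 60 N. Pads are 19 mm wide; open, the fingers measure 117 mm over their backs; the gripper's body (75 mm by 190 mm) begins 51 mm behind the grasp point.
Start: joints at [75.923, 18.392, -4.016, 83.108, 1.295, 78.541, -3.26], TCP at [0.167, -0.628, 0.223] pointing down, gripper open.
Joint ranges: [-163.93, 163.93], [-17.29, 119.83], [-79.2, 71.16], [3.27, 140.29], [-89.18, 269.18], [5.43, 117.66], [-154.24, 154.24]. Speed limits (degrees/s): [147.25, 147.25, 180, 180, 180, 180, 180].

## Interface

Orientations are given as [roll, pitch, yaw] about the fixed x, y, z axes, in that order (R = Rz(yaw) Ry(pitch) Rx(roll)).
In Python, from cell import env gives the robot as it stands. The module is installed in compiled form; this text tells all that it offers.
- The arm moves only by the tool step_arm, never from a script. Its argument "rows" is a list of rows, each an object with "angular": the turn, a rotation vector about the tool's x, y, z in units of pi rad (1.0 is pi rad), a list of three; "slide": the shift along the tool's x, y, z in units of 500 mm (1.0 is 500 mm), a list of three; "jaw": the opening, from 0 (shut) to 1 (fully open). A call has 1 to 10 rows; each row shifts and turns the commanded pose from where the row before left it, along the tool's axes as they then stand; what a row does not reach is not made up. A row lasts 1/8 s, in which the tool goes at most 62.5 mm and 10.7 degrees, less where a joint would pass 70% of its speed; a pose out of reach is approached as far as the arm can. A call with a number of a shift or a turn outside -1 to 1 is refused whole. A call with a gripper value outside its range is refused whole. The fingers move at their own pace and stop on an object; "newtons" is the grip in N (left out, the last holds). Time passes only in rows, so rows that do not move let the fingers close. It gives the time, the measured TCP pose, the force, the opening and the grip force at its end, in the units of the state.
- env.get_obs(): the state, without advancing time (a new reading comes with each control period).
- env.read_camera(name): name is "scene" or "top" or "wrist"; returns the picture (420x560x3 uint8, red, green, blue); there is no depth.
- env.camera_info(name): a dict with "fx", "fy", "cx", "cy" (pixels), "R" (3x3) and "t" (3): a world point X has camera coordinates R X + t. Camera axes: x right, y down, z forward; pixel columns grow to the right and rows downward; lengths in m; the calibration is good to about 2 mm. A picture is of the moment at which its call begins: read the wrist's pose just before it. camera_info takes no time and is no camera call; for the wrist camera it gives the pose at the moment of the call.
- env.sign_off(): hands the job in; it is judged then, once.
The state is a dict: "time_s": time; "qpos": joint angles; "joint_velocities": joint speeds; "effort": joint torques, N m; "tool_pos": TCP position; "tool_rot": TCP orientation; "force": force on the tool from outside, world axes, zero at the start; "wrist_torque": the same for the moment, N m; "grip_width": finger opening in m; "grasp_force": force on a finger pad.
Only numpy, scipy, OpenCV 4.12 (cv2) and the standard library are available. Lean on these libraries where they do the work, as an engineer would, in place of code of your own. Each camera call takes 0.05 s, during which the arm holds its last target. There are 200 camera calls.

## Task

Set every forming stake that is on the bench into its own seat of the stake holder (any seat will do): draw that seat's locking pin back out of the way, press the stake down while turning it bit by bit until its hex foot drops fully home, and then slide the pin up by its handle until you feel it stop against the stake, snug but without ramming it. Leave the pin of any empty seat fully drawn back, let go of everything and leave the other things on the bench alone.

Things in the scene. Friction and masses are not known exactly. Their poses are not given: they have to be found in the camera images.
- holder: The stake holder, fixed: grey steel plate 200 x 410 x 10 mm with four seats and four locking pins. Origin on the bench midway along the row of seats; x points from the seats towards the pin handles, y runs along the row of seats, z up. Each seat is a brass hexagonal collar with a straight hexagonal recess.
- seat0 (a point): Centre of the recess floor of seat 0, at holder y = -150 mm (x = 0), 10 mm above the bench; axes are those of the holder, NOT of the hexagon. Recess: 58.4 mm across flats, 20 mm deep (rim 30 mm above the bench). Collar: 82.4 mm across its outer flats, which are parallel to those of the recess.
- seat1 (a point): Same for seat 1, at holder y = -50 mm. The collars do not turn, but each is clamped at any angle about the vertical, different at each seat and start; this angle is not reported.
- seat2 (a point): Same for seat 2, at holder y = 50 mm.
- seat3 (a point): Same for seat 3, at holder y = 150 mm.
- pin0 (a joint): Locking pin of seat 0, a hand slide (m): 0 = fully drawn back (tip 50 mm from the seat axis, clear for loading), growing as it slides along holder -x towards the seat, up to 0.040 (tip 10 mm from the axis, blocking the seat). About 2 N of friction; it stays where it is left.
- pin0_tip (a point): Centre of the tip face of the steel pin of seat 0 (12 mm thick, axis 42 mm above the bench), axes as the holder. The red carriage (34 x 30 x 24 mm) lies 43 to 77 mm behind the tip (+x), 30 to 54 mm above the bench; on it, its axis 60 mm behind the tip, stands the black handle, a square post 16 x 16 mm up to 96 mm above the bench, free on its y sides.
- stake_a: Forming stake (blue barrel, dome head), 73 mm tall, 0.3 to 0.54 kg; may be absent. Origin: centre of its underside, z up its axis. From below: round pilot 55.6 mm across, 6 mm high, chamfered to 50 mm; steel hex foot 56 mm across flats (64.7 across corners) from 6 to 22 mm; round barrel 34 to 49 mm thick (differs) from 22 to 62 mm; then the head.
- stake_b: Same form (green barrel, cone head). Two flats of the foot face along the stake's own +x and -x, the others every 60 degrees. The pilot enters a seat at any angle; the foot then rides on the collar's rim, 14 mm too high, until the hexagons agree within about 4 degrees, when it can drop to the recess floor.
- stake_c: Same form (yellow barrel, small flat head).
- stake_d: Same form (orange barrel, broad low dome head).
- pin1 (a joint): Same as for pin 0, for the pin of seat 1.
- pin1_tip (a point): Same as for pin 0, for the pin of seat 1.
- pin2 (a joint): Same as for pin 0, for the pin of seat 2.
- pin2_tip (a point): Same as for pin 0, for the pin of seat 2.
- pin3 (a joint): Same as for pin 0, for the pin of seat 3.
- pin3_tip (a point): Same as for pin 0, for the pin of seat 3.
- spool_red: Bystander, loose: spool of red thread 48 x 48 mm; origin under its middle. Not part of the job.
- spool_black: Bystander, loose: spool of black thread 48 x 48 mm; origin under its middle. Not part of the job.
- glue: Bystander, loose: small white bottle 110 mm high; origin under its middle. Not part of the job.
- beads: Bystander, loose: amber jar 70 mm high; origin under its middle. Not part of the job.
- hammer: Bystander, loose: light hammer 200 mm long; origin under its middle. Not part of the job.
- pliers: Bystander, loose: orange-handled pliers 170 mm long; origin under its middle. Not part of the job.
- awl: Bystander, loose: wooden-handled awl 145 mm long; origin under its middle. Not part of the job.

How it is judged:
By the outcome, as a careful person would: the job done as asked, in the order asked, and still so for the second after the job is handed in, with the robot touching nothing.
Of stake_a, stake_b, stake_c, stake_d only 3 to 4 are there at a start; the rules pass over those that are not, and their reading is None.
At some moment in a run one of stake_a, stake_b, stake_c, stake_d may be knocked a few centimetres aside while the robot is not near it.
Once in a run the grip may slacken for a moment while it holds something.
It also fails if it takes over 210 s, if anything falls off the work surface, if the arm or the gripper's body presses on something with over 40 N, if the wrist force passes 120 N, or if a joint passes its speed limit or range.

## Working session

There is one attempt and no reset: what is moved stays moved. The work goes in short steps, Python scripts to look and compute and a tool call to move; the robot and the scene stay as the last step left them, time stands still between calls to the robot, and variables do not carry over. Pictures are saved under pics/ and viewed, at most 14 in all, crops included, and the job is handed in when it is done.

Besides the shell and the picture viewer there is one more tool, called after ">>>" as name(argument=value, ...), one argument or row to a line, values as JSON. step_arm: Moves the arm, as the interface text tells. Shifts and turns lie within -1 to 1; 1 stands for 500 mm of shift or pi rad of turn. Its arguments: {"type":"object","properties":{"rows":{"type":"array"},"newtons":{"type":"number"}},"required":["rows"]}

```bash
mkdir -p pics; ls
python3 - <<'E'
from cell import env
import cv2
o=env.get_obs(); print({k:o[k] for k in('time_s','tool_pos','tool_rot','force','grip_width')})
for n in('scene','top'):
    im=env.read_camera(n); cv2.imwrite(f'pics/{n}0.png',cv2.resize(im[:,:,::-1],(800,600),interpolation=cv2.INTER_CUBIC)); cv2.imwrite(f'pics/{n}0_raw.png',im[:,:,::-1])
    c=env.camera_info(n); print(n,c)
E
```

```text
pics
{'time_s': 0.0, 'tool_pos': array([ 0.166764  , -0.6276572 ,  0.22142301]), 'tool_rot': array([-1.79886618e+02,  6.58025050e-03,  1.48853049e+01]), 'force': array([0.20459837, 0.30702835, 1.34895822]), 'grip_width': 0.08698766429617132}
scene {'fx': 387.00336654060806, 'fy': 387.00336654060806, 'cx': 282.48282478351496, 'cy': 211.08153171489738, 'R': array([[-0.00142285,  0.99978023,  0.0209155 ],
       [ 0.69032984,  0.01611428, -0.72331532],
       [-0.72349339,  0.01340942, -0.69020105]]), 't': array([ 0.0202826 , -0.3864288 ,  1.63385011])}
top {'fx': 510.0441476129564, 'fy': 510.0441476129564, 'cx': 280.6305587306442, 'cy': 207.4551892093717, 'R': array([[-0.00788388, -0.9998881 ,  0.01271375],
       [-0.99258213,  0.00628248, -0.12141353],
       [ 0.12132007, -0.01357665, -0.99252059]]), 't': array([-0.00567448,  0.62093829,  1.46991012])}
```

View pics/top0.png

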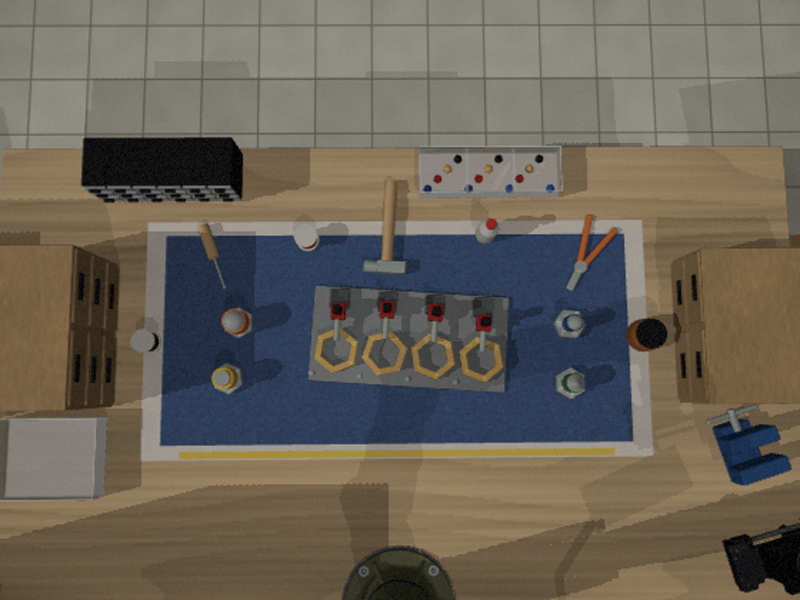

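View pics/scene0.png

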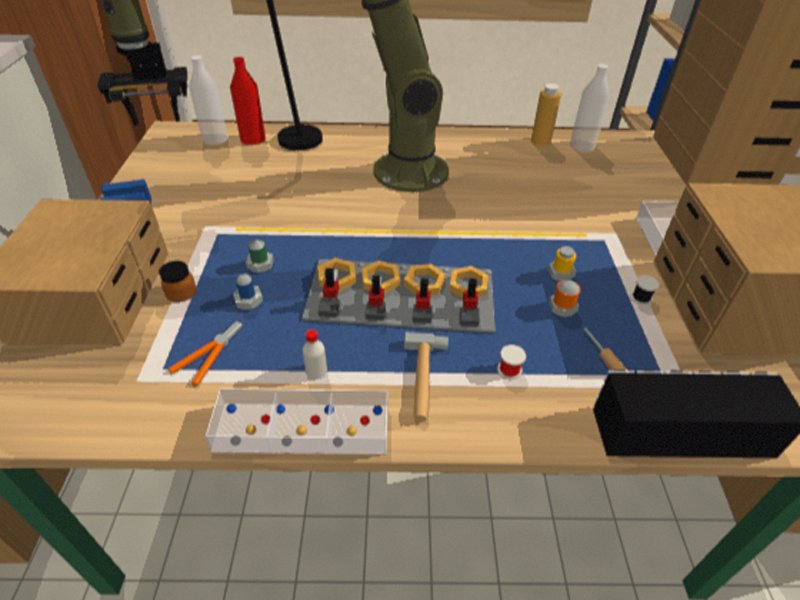

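```bash
cat > h.py <<'E'
from cell import env
import numpy as np, cv2
from scipy.spatial.transform import Rotation as Ro
def pix2w(c,u,v,z):
    "pixel to world point on the plane at height z"
    d=c['R'].T@np.array([(u-c['cx'])/c['fx'],(v-c['cy'])/c['fy'],1]); o=-c['R'].T@c['t']
    return o+d*(z-o[2])/d[2]
def w2pix(c,X):
    p=np.atleast_2d(X)@c['R'].T+c['t']
    return np.c_[p[:,0]/p[:,2]*c['fx']+c['cx'],p[:,1]/p[:,2]*c['fy']+c['cy']]
def st():
    o=env.get_obs(); return o,np.array(o['tool_pos']),Ro.from_euler('xyz',o['tool_rot'],degrees=True)
def go(x,y,z,yaw):
    "slide and turn (move units) from now to the pose, tool down"
    o,p,R=st(); T=Ro.from_euler('xyz',[180,0,yaw],degrees=True)
    s=R.inv().apply(np.array([x,y,z])-p)/.5; w=(R.inv()*T).as_rotvec()/np.pi
    print('slide',s.round(4),'ang',w.round(4),'slide after turn',(T.inv().apply(np.array([x,y,z])-p)/.5).round(4))
E
python3 - <<'E'
from h import *
c=env.camera_info('top'); k=.7
for n,u,v,z in [('s3',335,351,.03),('s2',384,352,.03),('s1',433,356,.03),('s0',482,358,.03),('h3',338,308,.096),('h2',387,306,.096),('h1',436,310,.096),('h0',486,322,.096),('cTL',315,285,.01),('cTR',508,298,.01),('cBL',309,379,.01),('cBR',504,392,.01),
 ('orange',235,321,.06),('yellow',225,378,.07),('blue',572,322,.07),('green',572,382,.07)]:
    print(n,pix2w(c,u*k,v*k,z).round(4))
w=env.camera_info('wrist'); o,p,R=st()
C=-w['R'].T@w['t']; print('cam in tool',R.inv().apply(C-p),'axes in tool\n',(w['R']@R.as_matrix()).round(3),w['fx'],w['cx'],w['cy'])
im=cv2.imread('pics/top0_raw.png')[190:285,200:370]
cv2.imwrite('pics/c1.png',cv2.resize(im,None,fx=4.7,fy=4.7,interpolation=cv2.INTER_CUBIC))
go(.55,0,.35,0)
E
```

```text
s3 [0.5094 0.1264 0.03  ]
s2 [0.5066 0.0255 0.03  ]
s1 [ 0.4976 -0.0754  0.03  ]
s0 [ 0.4928 -0.1764  0.03  ]
h3 [0.5913 0.1156 0.096 ]
h2 [0.5947 0.0185 0.096 ]
h1 [ 0.5861 -0.0788  0.096 ]
h0 [ 0.5615 -0.1777  0.096 ]
cTL [0.6496 0.1705 0.01  ]
cTR [ 0.6194 -0.2366  0.01  ]
cBL [0.4527 0.1817 0.01  ]
cBR [ 0.4227 -0.2232  0.01  ]
orange [0.5701 0.3265 0.06  ]
yellow [0.4554 0.342  0.07  ]
blue [ 0.5625 -0.3553  0.07  ]
green [ 0.4421 -0.3509  0.07  ]
cam in tool [ 0.07322172  0.0002424  -0.16308637] axes in tool
 [[ 0.     1.    -0.   ]
 [-0.963  0.    -0.269]
 [-0.269  0.     0.963]] 361.045452820607 279.219082961365 203.23611558770668
slide [ 1.0632 -1.0168 -0.2552] ang [-0.0005  0.0001  0.0827] slide after turn [ 0.7664 -1.2554 -0.2569]
```

View pics/c1.png

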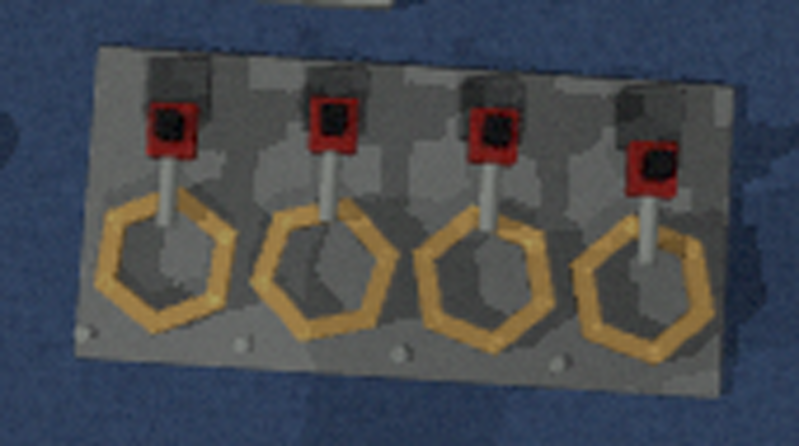

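>>> step_arm(
  rows=[
    {"angular": [0,0,0.0525],"slide": [0,0,0],"jaw": 1},
    {"angular": [0,0,0.0525],"slide": [0,0,0],"jaw": 1},
    {"angular": [0,0,0],"slide": [0.05,-0.09,-0.007],"jaw": 1},
    {"angular": [0,0,0],"slide": [0.05,-0.09,-0.007],"jaw": 1},
    {"angular": [0,0,0],"slide": [0.05,-0.09,-0.007],"jaw": 1},
    {"angular": [0,0,0],"slide": [0.05,-0.09,-0.007],"jaw": 1},
    {"angular": [0,0,0],"slide": [0.05,-0.09,-0.007],"jaw": 1},
    {"angular": [0,0,0],"slide": [0.05,-0.09,-0.007],"jaw": 1},
    {"angular": [0,0,0],"slide": [0.05,-0.09,-0.007],"jaw": 1},
    {"angular": [0,0,0],"slide": [0.05,-0.09,-0.007],"jaw": 1},
  ],
)

```text
time_s: 1.35
tool_pos: [0.3922, -0.2814, 0.2504]
tool_rot: [180.0, 0.0, -4.0]
force: [0.8, -0.8, 0.0]
grip_width: 0.087
grasp_force: 0.0
```

>>> step_arm(
  rows=[
    {"angular": [0,0,0],"slide": [0.05,-0.09,-0.007],"jaw": 1},
    {"angular": [0,0,0],"slide": [0.05,-0.09,-0.007],"jaw": 1},
    {"angular": [0,0,0],"slide": [0.05,-0.09,-0.007],"jaw": 1},
    {"angular": [0,0,0],"slide": [0.05,-0.09,-0.007],"jaw": 1},
    {"angular": [0,0,0],"slide": [0.05,-0.09,-0.007],"jaw": 1},
    {"angular": [0,0,0],"slide": [0.05,-0.09,-0.007],"jaw": 1},
    {"angular": [0,0,0],"slide": [0,0,0],"jaw": 1},
    {"angular": [0,0,0],"slide": [0,0,0],"jaw": 1},
  ],
)

```text
time_s: 2.35
tool_pos: [0.5598, -0.0249, 0.2709]
tool_rot: [180.0, 0.1, -4.0]
force: [0.1, -0.9, -0.4]
grip_width: 0.0868
grasp_force: 0.0
```

```bash
cat >> h.py <<'E'
def snap(name,cam='wrist',crop=None,f=1.42):
    "save raw and view picture, calibration beside"
    c=env.camera_info(cam); im=env.read_camera(cam)[:,:,::-1].copy()
    cv2.imwrite(f'pics/{name}_raw.png',im); np.save(f'pics/{name}.npy',c,allow_pickle=True)
    if crop: u,v,w,h=crop; im=im[v:v+h,u:u+w]
    cv2.imwrite(f'pics/{name}.png',cv2.resize(im,None,fx=f,fy=f,interpolation=cv2.INTER_CUBIC))
    return im,c
E
python3 - <<'E'
from h import *
o,p,R=st(); print(p,o['tool_rot'],o['time_s']); snap('w1')
E
```

```text
[ 0.55975981 -0.02489626  0.27090446] [ 1.79961702e+02  7.83104900e-02 -4.01908268e+00] 2.35
```

View pics/w1.png

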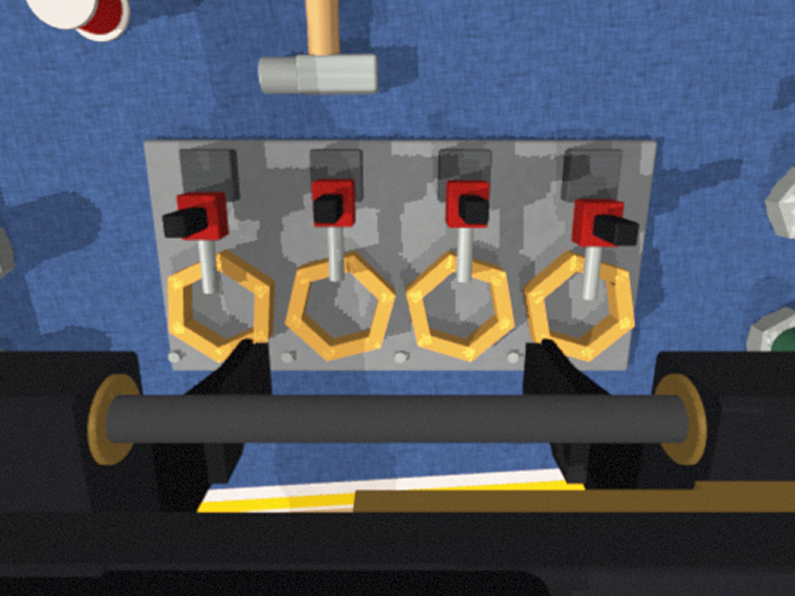

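```bash
cat > fit.py <<'E'
from h import *
from scipy.optimize import differential_evolution
c=np.load('pics/w1.npy',allow_pickle=True).item(); im=cv2.imread('pics/w1_raw.png')
k=1/1.42
P=[pix2w(c,u*k,v*k,.01)[:2] for u,v in [(146,140),(655,141),(627,370),(173,368)]] # TL TR BR BL
print(np.round(P,4)); ctr=np.mean(P,0)
for a,b in((3,0),(2,1)): d=P[b]-P[a]; print('x dir',np.degrees(np.arctan2(d[1],d[0])),np.hypot(*d))
for a,b in((1,0),(2,3)): d=P[b]-P[a]; print('y dir',np.degrees(np.arctan2(-d[0],d[1])),np.hypot(*d))
hsv=cv2.cvtColor(im,cv2.COLOR_BGR2HSV)
m=((hsv[:,:,0]>10)&(hsv[:,:,0]<28)&(hsv[:,:,1]>90)&(hsv[:,:,2]>60)); m[:int(235*k)]=0; m[int(362*k):]=0
v,u=np.nonzero(m)
s=w2pix(c,[0,0,0])
W=np.array([pix2w(c,a,b,.03)[:2] for a,b in zip(u,v)])
out=[]
for i,(pu,pv) in enumerate([(580,305),(462,307),(340,305),(220,305)]):
    g=pix2w(c,pu*k,pv*k,.03)[:2]; Q=W[np.hypot(*(W-g).T)<.062]
    # dense grid over neighbourhood: mask value
    gx,gy=np.meshgrid(np.arange(-.06,.06,.001),np.arange(-.06,.06,.001)); G=g+np.c_[gx.ravel(),gy.ravel()]
    uv=w2pix(c,np.c_[G,np.full(len(G),.03)]).astype(np.float32)
    mv=cv2.remap(m.astype(np.float32),uv[:,:1],uv[:,1:],cv2.INTER_LINEAR).ravel()
    vis=uv[:,1]<(340*k)  # fingers below
    def cost(p):
        d=G-g-p[:2]; r=np.max([abs(d@[np.cos(t),np.sin(t)]) for t in p[2]+np.radians([0,60,120])],0)
        a=np.clip((r-.0292)/.001+.5,0,1)*np.clip((.0412-r)/.001+.5,0,1)
        return np.sum(((a-mv)**2)[vis])
    res=differential_evolution(cost,[(-.008,.008)]*2+[(-np.pi/6,np.pi/6)],seed=1,tol=1e-6)
    print('seat',i,(g+res.x[:2]).round(4),'flat normal at deg',np.degrees(res.x[2]).round(1),res.fun,len(Q)); out.append(g+res.x[:2])
out=np.array(out); d=np.polyfit([-.15,-.05,.05,.15],out,1); print('centre',out.mean(0),'yaw',np.degrees(np.arctan2(-d[0,0],d[0,1])),np.hypot(*d[0]))
for n,pu,pv in [('p0',591,298),('p1',463,281),('p2',335,278),('p3',208,291)]: print(n,pix2w(c,pu*k,pv*k,.045).round(4))
E
python3 fit.py
```

```text
[[ 0.6506  0.1676]
 [ 0.6215 -0.2357]
 [ 0.4241 -0.2236]
 [ 0.4546  0.1831]]
x dir -4.513822613645884 0.19659224415297946
x dir -3.4924575896551735 0.19783024521006254
y dir -4.119361241045987 0.4043141809384189
y dir -4.292276700319217 0.40783401918744805
seat 0 [ 0.4959 -0.1708] flat normal at deg -25.5 1275.8969350573057 2891
seat 1 [ 0.5025 -0.0732] flat normal at deg -23.0 1184.2252051349872 2901
seat 2 [0.5093 0.0248] flat normal at deg 11.9 1065.6698318213516 2848
seat 3 [0.5162 0.1215] flat normal at deg 22.3 1293.6429225815623 2810
centre [ 0.50595939 -0.02443026] yaw -3.970928597540652 0.9771837837438978
p0 [ 0.5057 -0.176   0.045 ]
p1 [ 0.5267 -0.0754  0.045 ]
p2 [0.5362 0.0245 0.045 ]
p3 [0.5327 0.1255 0.045 ]
```

```bash
cat > fit2.py <<'E'
from h import *
from scipy.optimize import differential_evolution
c=np.load('pics/w1.npy',allow_pickle=True).item(); im=cv2.imread('pics/w1_raw.png'); k=1/1.42
hsv=cv2.cvtColor(im,cv2.COLOR_BGR2HSV)
m=((hsv[:,:,0]>10)&(hsv[:,:,0]<28)&(hsv[:,:,1]>90)&(hsv[:,:,2]>60)).astype(np.uint8)
S=4
def hexa(x,y,t,af,z):
    a=t+np.radians(30+60*np.arange(6)); r=af/np.sqrt(3); return w2pix(c,np.c_[x+r*np.cos(a),y+r*np.sin(a),np.full(6,z)])
out=[]
for i,(pu,pv) in enumerate([(580,305),(462,307),(340,305),(220,305)]):
    u0,v0=int(pu*k)-48,int(pv*k)-48; M=cv2.resize(m[v0:v0+96,u0:u0+96].astype(np.float32),None,fx=S,fy=S,interpolation=cv2.INTER_LINEAR); M[int((338*k-v0)*S):]=np.nan
    g=pix2w(c,pu*k,pv*k,.03)[:2]; f=lambda q:np.round((q-[u0,v0])*S+S/2).astype(np.int32)
    def cost(p):
        x,y=g+p[:2]; I=np.zeros(M.shape,np.uint8); J=I.copy(); K=I.copy()
        cv2.fillConvexPoly(I,cv2.convexHull(f(np.r_[hexa(x,y,p[2],.0824,.03),hexa(x,y,p[2],.0824,.01)])),1)
        cv2.fillConvexPoly(J,f(hexa(x,y,p[2],.0584,.03)),1); cv2.fillConvexPoly(K,f(hexa(x,y,p[2],.0584,.01)),1)
        return np.nansum(abs((I&(1-(J&K)))-M))/S/S
    r=differential_evolution(cost,[(-.008,.008)]*2+[(-np.pi/6,np.pi/6)],seed=1,tol=1e-6)
    print('seat',i,(g+r.x[:2]).round(4),np.degrees(r.x[2]).round(1),r.fun); out.append(g+r.x[:2])
out=np.array(out); d=np.polyfit([-.15,-.05,.05,.15],out,1); print('centre',out.mean(0),'yaw',np.degrees(np.arctan2(-d[0,0],d[0,1])),np.hypot(*d[0]))
E
python3 fit2.py
```

```text
seat 0 [ 0.4914 -0.1738] -20.4 276.21875
seat 1 [ 0.4983 -0.0739] -21.1 353.423828125
seat 2 [0.5055 0.0262] 10.9 335.755859375
seat 3 [0.5128 0.1262] 21.0 237.525390625
centre [ 0.50200484 -0.02380971] yaw -4.085689015743518 1.0028424906676674
```

>>> step_arm(
  newtons=15,
  rows=[
    {"angular": [0,0,0],"slide": [0.06,0.106,0],"jaw": 1},
    {"angular": [0,0,0],"slide": [0,0,0.11],"jaw": 1},
    {"angular": [0,0,0],"slide": [0,0,0.11],"jaw": 1},
    {"angular": [0,0,0],"slide": [0,0,0.11],"jaw": 1},
    {"angular": [0,0,0],"slide": [0,0,0.06],"jaw": 1},
    {"angular": [0,0,0],"slide": [0,0,0.026],"jaw": 1},
    {"angular": [0,0,0],"slide": [0,0,0],"jaw": 0},
    {"angular": [0,0,0],"slide": [0,0,0],"jaw": 0},
    {"angular": [0,0,0],"slide": [0,0,0],"jaw": 0},
    {"angular": [0,0,0],"slide": [0,0,0],"jaw": 0},
  ],
)

```text
time_s: 3.65
tool_pos: [0.587, -0.0793, 0.0645]
tool_rot: [180.0, -0.1, -4.0]
force: [0.0, 1.0, -0.1]
grip_width: 0.055
grasp_force: 0.0
```

>>> step_arm(
  rows=[
    {"angular": [0,0,0],"slide": [0,0,0],"jaw": 0},
    {"angular": [0,0,0],"slide": [0,0,0],"jaw": 0},
    {"angular": [0,0,0],"slide": [0,0,0],"jaw": 0},
    {"angular": [0,0,0],"slide": [0,0,0],"jaw": 0},
    {"angular": [0,0,0],"slide": [0,0,0],"jaw": 0},
    {"angular": [0,0,0],"slide": [0,0,0],"jaw": 0},
  ],
)

```text
time_s: 4.4
tool_pos: [0.5863, -0.0797, 0.0635]
tool_rot: [180.0, 0.0, -4.0]
force: [0.5, -1.2, -0.3]
grip_width: 0.0161
grasp_force: 15.0
```

>>> step_arm(
  rows=[
    {"angular": [0,0,0],"slide": [0.015,0,0],"jaw": 0},
    {"angular": [0,0,0],"slide": [0.015,0,0],"jaw": 0},
    {"angular": [0,0,0],"slide": [0.01,0,0],"jaw": 0},
    {"angular": [0,0,0],"slide": [0.004,0,0],"jaw": 0},
    {"angular": [0,0,0],"slide": [0,0,0],"jaw": 0},
  ],
)

```text
time_s: 5.03
tool_pos: [0.6078, -0.0812, 0.0634]
tool_rot: [180.0, 0.1, -4.0]
force: [-3.8, -2.9, 3.0]
grip_width: 0.0161
grasp_force: 15.0
```

>>> step_arm(
  rows=[
    {"angular": [0,0,0],"slide": [0.003,0,0],"jaw": 0},
    {"angular": [0,0,0],"slide": [0.003,0,0],"jaw": 0},
    {"angular": [0,0,0],"slide": [0,0,0],"jaw": 0},
  ],
)

```text
time_s: 5.4
tool_pos: [0.6079, -0.0812, 0.0633]
tool_rot: [179.9, 0.4, -4.0]
force: [-12.2, -1.9, 9.4]
grip_width: 0.0163
grasp_force: 15.0
```

>>> step_arm(
  rows=[
    {"angular": [0,0,0],"slide": [-0.006,0,0],"jaw": 0.45},
    {"angular": [0,0,0],"slide": [0,0,0],"jaw": 0.45},
    {"angular": [0,0,0],"slide": [0,0,0],"jaw": 0.45},
    {"angular": [0,0,0],"slide": [0,0,-0.08],"jaw": 0.45},
    {"angular": [0,0,0],"slide": [-0.02,-0.1,0],"jaw": 0.45},
    {"angular": [0,0,0],"slide": [-0.018,-0.1,0],"jaw": 0.45},
    {"angular": [0,0,0],"slide": [0,0,0.04],"jaw": 0.45},
    {"angular": [0,0,0],"slide": [0,0,0.04],"jaw": 0.45},
    {"angular": [0,0,0],"slide": [0,0,0],"jaw": 0},
    {"angular": [0,0,0],"slide": [0,0,0],"jaw": 0},
  ],
)

```text
time_s: 6.65
tool_pos: [0.5967, 0.0191, 0.0633]
tool_rot: [180.0, 0.0, -4.1]
force: [-0.4, -0.3, 0.3]
grip_width: 0.0264
grasp_force: 0.0
```

>>> step_arm(
  rows=[
    {"angular": [0,0,0],"slide": [0,0,0],"jaw": 0},
    {"angular": [0,0,0],"slide": [0,0,0],"jaw": 0},
    {"angular": [0,0,0],"slide": [0,0,0],"jaw": 0},
    {"angular": [0,0,0],"slide": [0,0,0],"jaw": 0},
  ],
)

```text
time_s: 7.15
tool_pos: [0.5971, 0.0199, 0.0641]
tool_rot: [180.0, -0.1, -4.0]
force: [0.3, -1.1, 1.9]
grip_width: 0.0157
grasp_force: 15.0
```

>>> step_arm(
  rows=[
    {"angular": [0,0,0],"slide": [0.014,0,0],"jaw": 0},
    {"angular": [0,0,0],"slide": [0.014,0,0],"jaw": 0},
    {"angular": [0,0,0],"slide": [0.01,0,0],"jaw": 0},
    {"angular": [0,0,0],"slide": [0.004,0,0],"jaw": 0},
    {"angular": [0,0,0],"slide": [0,0,0],"jaw": 0},
  ],
)

```text
time_s: 7.78
tool_pos: [0.6179, 0.0184, 0.064]
tool_rot: [180.0, -0.0, -4.0]
force: [-0.4, -1.9, 2.3]
grip_width: 0.016
grasp_force: 1.5
```

>>> step_arm(
  rows=[
    {"angular": [0,0,0],"slide": [0,0,0],"jaw": 0},
    {"angular": [0,0,0],"slide": [0,0,0],"jaw": 0},
    {"angular": [0,0,0],"slide": [0,0,0],"jaw": 0},
    {"angular": [0,0,0],"slide": [0.006,0,0],"jaw": 0},
    {"angular": [0,0,0],"slide": [0,0,0],"jaw": 0},
  ],
)

```text
time_s: 8.4
tool_pos: [0.6179, 0.0183, 0.0634]
tool_rot: [179.9, 0.3, -4.0]
force: [-5.2, -3.3, 9.0]
grip_width: 0.0159
grasp_force: 15.0
```

>>> step_arm(
  rows=[
    {"angular": [0,0,0],"slide": [-0.008,0,0],"jaw": 0.45},
    {"angular": [0,0,0],"slide": [0,0,0],"jaw": 0.45},
    {"angular": [0,0,0],"slide": [0,0,0],"jaw": 0.45},
    {"angular": [0,0,0],"slide": [0,0,-0.08],"jaw": 0.45},
    {"angular": [0,0,0],"slide": [-0.031,-0.1,0],"jaw": 0.45},
    {"angular": [0,0,0],"slide": [-0.03,-0.1,0],"jaw": 0.45},
    {"angular": [0,0,0],"slide": [0,0,0.04],"jaw": 0.45},
    {"angular": [0,0,0],"slide": [0,0,0.04],"jaw": 0.45},
    {"angular": [0,0,0],"slide": [0,0,0],"jaw": 0},
    {"angular": [0,0,0],"slide": [0,0,0],"jaw": 0},
  ],
)

```text
time_s: 9.65
tool_pos: [0.5933, 0.1197, 0.0633]
tool_rot: [180.0, 0.0, -4.1]
force: [0.3, -0.2, -0.3]
grip_width: 0.0264
grasp_force: 0.0
```

>>> step_arm(
  rows=[
    {"angular": [0,0,0],"slide": [0,0,0],"jaw": 0},
    {"angular": [0,0,0],"slide": [0,0,0],"jaw": 0},
    {"angular": [0,0,0],"slide": [0,0,0],"jaw": 0},
    {"angular": [0,0,0],"slide": [0,0,0],"jaw": 0},
  ],
)

```text
time_s: 10.15
tool_pos: [0.5936, 0.1204, 0.0641]
tool_rot: [180.0, -0.1, -4.0]
force: [1.0, -1.8, 1.8]
grip_width: 0.0158
grasp_force: 15.0
```

>>> step_arm(
  rows=[
    {"angular": [0,0,0],"slide": [0.02,0,0],"jaw": 0},
    {"angular": [0,0,0],"slide": [0.02,0,0],"jaw": 0},
    {"angular": [0,0,0],"slide": [0.014,0,0],"jaw": 0},
    {"angular": [0,0,0],"slide": [0.008,0,0],"jaw": 0},
    {"angular": [0,0,0],"slide": [0.004,0,0],"jaw": 0},
    {"angular": [0,0,0],"slide": [0,0,0],"jaw": 0},
  ],
)

```text
time_s: 10.9
tool_pos: [0.6244, 0.1182, 0.064]
tool_rot: [179.9, 0.2, -4.0]
force: [-6.3, -2.7, 8.8]
grip_width: 0.0163
grasp_force: 15.0
```

>>> step_arm(
  rows=[
    {"angular": [0,0,0],"slide": [-0.008,0,0],"jaw": 0.45},
    {"angular": [0,0,0],"slide": [0,0,0],"jaw": 0.45},
    {"angular": [0,0,0],"slide": [0,0,0],"jaw": 0.45},
    {"angular": [0,0,0],"slide": [0,0,-0.1],"jaw": 0.45},
    {"angular": [0,0,0],"slide": [-0.012,0.12,0],"jaw": 0.45},
    {"angular": [0,0,0],"slide": [-0.015,0.12,0],"jaw": 0.45},
    {"angular": [0,0,0],"slide": [-0.015,0.12,0],"jaw": 0.45},
    {"angular": [0,0,0],"slide": [-0.015,0.12,0],"jaw": 0.45},
    {"angular": [0,0,0],"slide": [-0.015,0.12,0],"jaw": 0.45},
    {"angular": [0,0,0],"slide": [0,0,0],"jaw": 0.45},
  ],
)

```text
time_s: 12.15
tool_pos: [0.563, -0.1858, 0.1131]
tool_rot: [179.8, 0.1, -4.6]
force: [0.3, 0.6, 0.2]
grip_width: 0.0395
grasp_force: 0.0
```

>>> step_arm(
  rows=[
    {"angular": [0,0,0],"slide": [0,0,0.05],"jaw": 0.45},
    {"angular": [0,0,0],"slide": [0,0,0.05],"jaw": 0.45},
    {"angular": [0,0,0],"slide": [0,0,0],"jaw": 0},
    {"angular": [0,0,0],"slide": [0,0,0],"jaw": 0},
    {"angular": [0,0,0],"slide": [0,0,0],"jaw": 0},
    {"angular": [0,0,0],"slide": [0,0,0],"jaw": 0},
    {"angular": [0,0,0],"slide": [0,0,0],"jaw": 0},
    {"angular": [0,0,0],"slide": [0,0,0],"jaw": 0},
  ],
)

```text
time_s: 13.15
tool_pos: [0.566, -0.1785, 0.0648]
tool_rot: [179.9, -0.1, -4.0]
force: [-0.7, -0.1, 5.5]
grip_width: 0.0157
grasp_force: 15.0
```

>>> step_arm(
  rows=[
    {"angular": [0,0,0],"slide": [0.02,0,0],"jaw": 0},
    {"angular": [0,0,0],"slide": [0.02,0,0],"jaw": 0},
    {"angular": [0,0,0],"slide": [0.02,0,0],"jaw": 0},
    {"angular": [0,0,0],"slide": [0.008,0,0],"jaw": 0},
    {"angular": [0,0,0],"slide": [0.006,0,0],"jaw": 0},
    {"angular": [0,0,0],"slide": [0.004,0,0],"jaw": 0},
    {"angular": [0,0,0],"slide": [0,0,0],"jaw": 0},
  ],
)

```text
time_s: 14.02
tool_pos: [0.6019, -0.1811, 0.0647]
tool_rot: [179.9, 0.3, -4.0]
force: [-7.9, 0.4, 11.9]
grip_width: 0.0158
grasp_force: 15.0
```

>>> step_arm(
  rows=[
    {"angular": [0,0,0],"slide": [-0.006,0,0],"jaw": 1},
    {"angular": [0,0,0],"slide": [0,0,0],"jaw": 1},
    {"angular": [0,0,0],"slide": [0,0,0],"jaw": 1},
    {"angular": [0,0,0],"slide": [0,0,-0.1],"jaw": 1},
    {"angular": [0,0,0],"slide": [-0.04,0.09,-0.07],"jaw": 1},
    {"angular": [0,0,0],"slide": [-0.04,0.09,-0.07],"jaw": 1},
    {"angular": [0,0,0],"slide": [-0.04,0.09,-0.07],"jaw": 1},
    {"angular": [0,0,0],"slide": [-0.05,0.09,-0.06],"jaw": 1},
    {"angular": [0,0,0],"slide": [0,0,0],"jaw": 1},
    {"angular": [0,0,0],"slide": [0,0,0],"jaw": 1},
  ],
)

```text
time_s: 15.28
tool_pos: [0.5037, -0.3534, 0.2481]
tool_rot: [-179.9, 0.0, -4.0]
force: [-0.4, 0.7, -0.7]
grip_width: 0.0866
grasp_force: 0.0
```

Run:
```python
from h import *
o,p,R=st(); print(p,o['tool_rot'],o['time_s']); snap('w2'); snap('t2','top',(80,140,380,160),2.1)
```

```text
[ 0.50368319 -0.35338058  0.24812965] [-1.79939763e+02  3.31334597e-04 -4.00272263e+00] 15.275
```

View pics/w2.png

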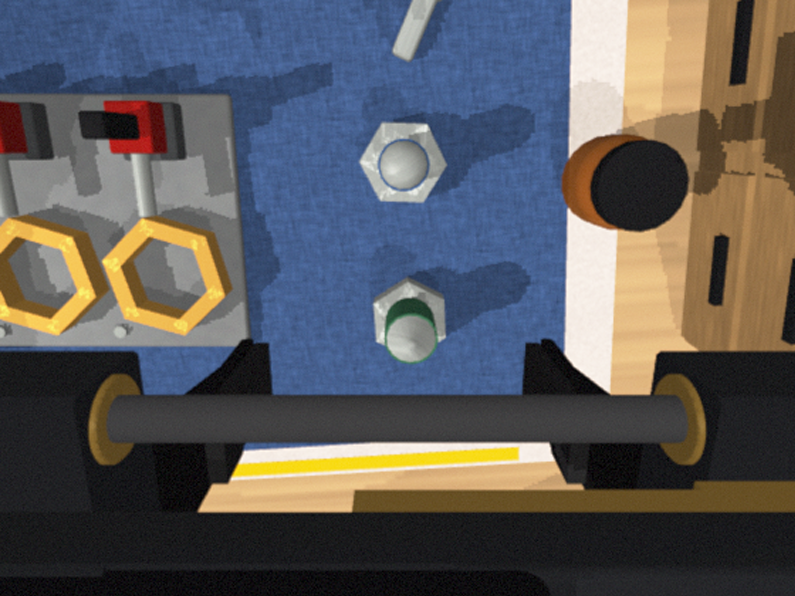

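```bash
cat > stake.py <<'E'
from h import *
from scipy.optimize import differential_evolution
def fit(name,pu,pv,k=1/1.42,S=3,vmax=None,z0=0):
    c=np.load(f'pics/{name}.npy',allow_pickle=True).item(); im=cv2.imread(f'pics/{name}_raw.png')
    hsv=cv2.cvtColor(im,cv2.COLOR_BGR2HSV); H=hsv[:,:,0].astype(int)
    m=1-((H>95)&(H<130)&(hsv[:,:,1]>95)).astype(np.uint8)
    w=55; u0,v0=int(pu*k)-w,int(pv*k)-w; M=cv2.resize(m[max(v0,0):v0+2*w,u0:u0+2*w].astype(np.float32),None,fx=S,fy=S)
    v0=max(v0,0)
    if vmax: M[int((vmax*k-v0)*S):]=np.nan
    g=pix2w(c,pu*k,pv*k,.022)[:2]; f=lambda X:np.round((w2pix(c,X)-[u0,v0])*S+S/2).astype(np.int32)
    def ring(x,y,r,z,a): return np.c_[x+r*np.cos(a),y+r*np.sin(a),np.full(len(a),z+z0)]
    A=np.linspace(0,2*np.pi,40)
    def cost(p):
        x,y=g+p[:2]; I=np.zeros(M.shape,np.uint8); a=p[2]+np.radians(30+60*np.arange(6)); r=.056/np.sqrt(3)
        cv2.fillConvexPoly(I,cv2.convexHull(f(np.r_[ring(x,y,r,.022,a),ring(x,y,r,.006,a),ring(x,y,.0278,.005,A)])),1)
        cv2.fillConvexPoly(I,cv2.convexHull(f(np.r_[ring(x,y,p[3],.022,A),ring(x,y,p[3],.066,A)])),1)
        # only pixels near the stake count
        return np.nansum((abs(I-M)))/S/S
    r=differential_evolution(cost,[(-.012,.012)]*2+[(-np.pi/6,np.pi/6),(.016,.025)],seed=1,tol=1e-6)
    print(name,(g+r.x[:2]).round(4),'flat deg',np.degrees(r.x[2]).round(1),'barrel r',r.x[3].round(4),'cost',r.fun)
    return M
if __name__=='__main__':
    import sys; a=sys.argv; fit(a[1],float(a[2]),float(a[3]),vmax=float(a[4]) if len(a)>4 else None)
E
python3 stake.py w2 404 163 235; python3 stake.py w2 410 312 375
```

```text
w2 [ 0.565  -0.3619] flat deg -5.7 barrel r 0.025 cost 164.6913604736328
w2 [ 0.442  -0.3591] flat deg -29.8 barrel r 0.0183 cost 81.8024673461914
```

View pics/t2.png

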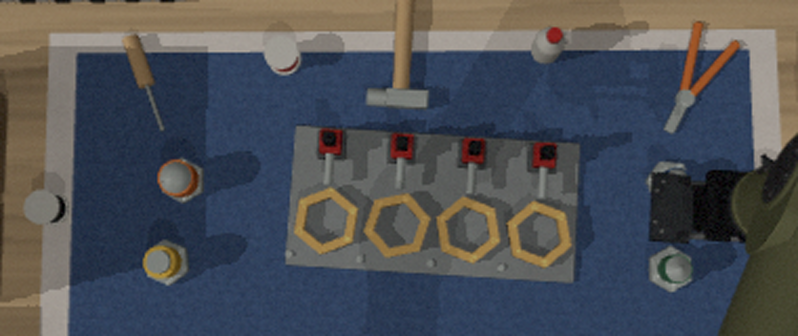

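>>> step_arm(
  newtons=40,
  rows=[
    {"angular": [0,0,0],"slide": [0.063,0.004,0],"jaw": 1},
    {"angular": [0,0,0],"slide": [0.06,0.004,0.05],"jaw": 1},
    {"angular": [0,0,0],"slide": [0,0,0.1],"jaw": 1},
    {"angular": [0,0,0],"slide": [0,0,0.1],"jaw": 1},
    {"angular": [0,0,0],"slide": [0,0,0.1],"jaw": 1},
    {"angular": [0,0,0],"slide": [0,0,0.06],"jaw": 1},
    {"angular": [0,0,0],"slide": [0,0,0.024],"jaw": 1},
    {"angular": [0,0,0],"slide": [0,0,0],"jaw": 0},
    {"angular": [0,0,0],"slide": [0,0,0],"jaw": 0},
    {"angular": [0,0,0],"slide": [0,0,0],"jaw": 0},
  ],
)

```text
time_s: 16.62
tool_pos: [0.5656, -0.3629, 0.0333]
tool_rot: [179.9, -0.1, -4.0]
force: [-0.2, -0.1, 0.5]
grip_width: 0.0645
grasp_force: 0.0
```

>>> step_arm(
  rows=[
    {"angular": [0,0,0],"slide": [0,0,0],"jaw": 0},
    {"angular": [0,0,0],"slide": [0,0,0],"jaw": 0},
    {"angular": [0,0,0],"slide": [0,0,0],"jaw": 0},
    {"angular": [0,0,0],"slide": [0,0,0],"jaw": 0},
    {"angular": [0,0,0],"slide": [0,0,0],"jaw": 0},
  ],
)

```text
time_s: 17.25
tool_pos: [0.5646, -0.3623, 0.0317]
tool_rot: [-180.0, 0.0, -4.0]
force: [-0.2, 0.8, 1.3]
grip_width: 0.0326
grasp_force: 40.0
```

>>> step_arm(
  rows=[
    {"angular": [0,0,0],"slide": [0,0,-0.1],"jaw": 0},
    {"angular": [0,0,0],"slide": [0,0,-0.1],"jaw": 0},
    {"angular": [0,0,0],"slide": [-0.0431,-0.0915,0],"jaw": 0},
    {"angular": [0,0,0],"slide": [-0.0431,-0.0915,0],"jaw": 0},
    {"angular": [0,0,0],"slide": [-0.0431,-0.0915,0],"jaw": 0},
    {"angular": [0,0,0],"slide": [-0.0431,-0.0915,0],"jaw": 0},
    {"angular": [0,0,0.041],"slide": [0,0,0],"jaw": 0},
    {"angular": [0,0,0.041],"slide": [0,0,0],"jaw": 0},
    {"angular": [0,0,0],"slide": [0,0,0],"jaw": 0},
    {"angular": [0,0,0],"slide": [0,0,0],"jaw": 0},
  ],
)

```text
time_s: 18.5
tool_pos: [0.4911, -0.1738, 0.1311]
tool_rot: [-180.0, 0.0, -18.7]
force: [-1.0, -0.4, -4.3]
grip_width: 0.0329
grasp_force: 40.0
```

Run:
```python
from h import *
o,p,R=st(); print(p,o['tool_rot'],o['time_s']); snap('w3'); go(.4914,-.1738,.066,-18.7)
```

```text
[ 0.49107199 -0.17376619  0.13114317] [-1.79996001e+02  4.12663023e-02 -1.86577960e+01] 18.5
slide [ 6.000e-04 -1.000e-04  1.304e-01] ang [-0.      0.0002  0.0001] slide after turn [ 5.000e-04 -1.000e-04  1.304e-01]
```

View pics/w3.png

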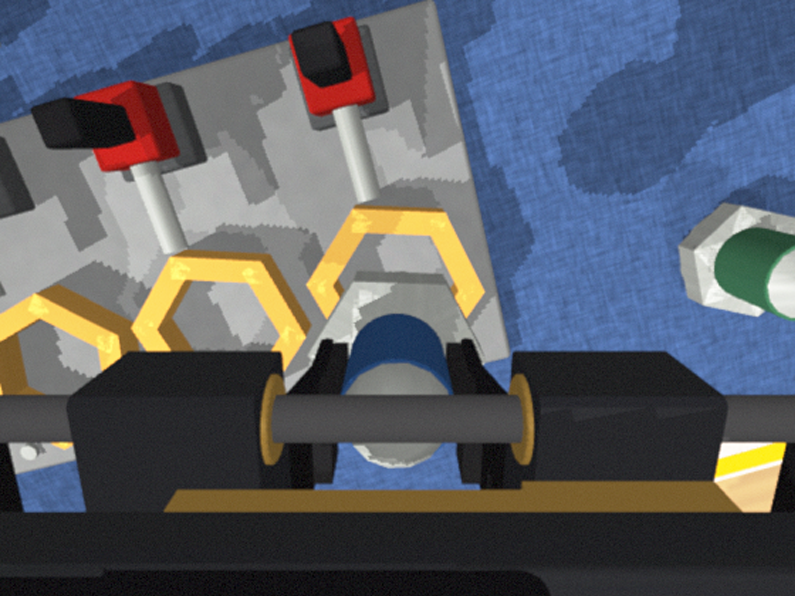

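>>> step_arm(
  rows=[
    {"angular": [0,0,0],"slide": [0,0,0.06],"jaw": 0},
    {"angular": [0,0,0],"slide": [0,0,0.05],"jaw": 0},
    {"angular": [0,0,0],"slide": [0,0,0.02],"jaw": 0},
    {"angular": [0,0,0],"slide": [0,0,0.01],"jaw": 0},
    {"angular": [0,0,0],"slide": [0,0,0.01],"jaw": 0},
    {"angular": [0,0,0],"slide": [0,0,0.006],"jaw": 0},
    {"angular": [0,0,0],"slide": [0,0,0],"jaw": 0},
  ],
)

```text
time_s: 19.42
tool_pos: [0.4915, -0.1739, 0.0537]
tool_rot: [180.0, -0.0, -18.8]
force: [-0.4, -0.4, -2.6]
grip_width: 0.0335
grasp_force: 40.0
```

>>> step_arm(
  rows=[
    {"angular": [0,0,0],"slide": [0,0,0.006],"jaw": 0},
    {"angular": [0,0,0],"slide": [0,0,0.006],"jaw": 0},
    {"angular": [0,0,0],"slide": [0,0,0],"jaw": 0},
  ],
)

```text
time_s: 19.8
tool_pos: [0.4911, -0.1737, 0.0472]
tool_rot: [180.0, 0.0, -18.8]
force: [-0.3, -0.3, -2.7]
grip_width: 0.0334
grasp_force: 40.0
```

>>> step_arm(
  rows=[
    {"angular": [0,0,0],"slide": [0,0,0.006],"jaw": 0},
    {"angular": [0,0,0],"slide": [0,0,0.006],"jaw": 0},
    {"angular": [0,0,0],"slide": [0,0,0.006],"jaw": 0},
    {"angular": [0,0,0],"slide": [0,0,0],"jaw": 0},
  ],
)

```text
time_s: 20.3
tool_pos: [0.4915, -0.1739, 0.0415]
tool_rot: [179.9, 0.0, -18.8]
force: [-8.6, 2.2, 20.1]
grip_width: 0.0333
grasp_force: 40.0
```

>>> step_arm(
  newtons=15,
  rows=[
    {"angular": [0,0,0],"slide": [0,0,-0.006],"jaw": 0},
    {"angular": [0,0,0],"slide": [0,0,0],"jaw": 0.7},
    {"angular": [0,0,0],"slide": [0,0,0],"jaw": 0.7},
    {"angular": [0,0,0],"slide": [0,0,0],"jaw": 0.7},
    {"angular": [0,0,0],"slide": [0,0,0],"jaw": 0.7},
    {"angular": [0,0,0],"slide": [0,0,-0.09],"jaw": 0.6},
    {"angular": [0,0,0],"slide": [0,0,-0.09],"jaw": 0.5},
    {"angular": [0,0,-0.041],"slide": [0,0,0],"jaw": 0.45},
    {"angular": [0,0,-0.041],"slide": [0,0,0],"jaw": 0.45},
    {"angular": [0,0,0],"slide": [0,0,0],"jaw": 0.45},
  ],
)

```text
time_s: 21.55
tool_pos: [0.4913, -0.1738, 0.1316]
tool_rot: [180.0, -0.0, -4.1]
force: [0.3, 0.4, 0.1]
grip_width: 0.0395
grasp_force: 0.0
```

Run:
```python
from h import *
o,p,R=st(); print(p,o['tool_rot'],o['time_s']); h=np.array([.502,-.0238])+Ro.from_euler('z',-4.1,degrees=True).as_matrix()[:2,:2]@[.110,-.15]; go(*h,.064,-4)
```

```text
[ 0.49134775 -0.17381339  0.13156981] [ 1.79992744e+02 -4.91078747e-03 -4.09413184e+00] 21.55
slide [ 0.2198 -0.0008  0.1352] ang [ 0.     -0.     -0.0005] slide after turn [ 0.2198 -0.0004  0.1351]
```

>>> step_arm(
  rows=[
    {"angular": [0,0,0],"slide": [0.11,0,0],"jaw": 0.45},
    {"angular": [0,0,0],"slide": [0.11,0,0],"jaw": 0.45},
    {"angular": [0,0,0],"slide": [0,0,0.07],"jaw": 0.45},
    {"angular": [0,0,0],"slide": [0,0,0.065],"jaw": 0.45},
    {"angular": [0,0,0],"slide": [0,0,0],"jaw": 0},
    {"angular": [0,0,0],"slide": [0,0,0],"jaw": 0},
    {"angular": [0,0,0],"slide": [0,0,0],"jaw": 0},
    {"angular": [0,0,0],"slide": [0,0,0],"jaw": 0},
    {"angular": [0,0,0],"slide": [0,0,0],"jaw": 0},
    {"angular": [0,0,0],"slide": [0,0,0],"jaw": 0},
  ],
)

```text
time_s: 22.8
tool_pos: [0.6024, -0.1811, 0.0659]
tool_rot: [180.0, -0.2, -4.0]
force: [-0.1, 2.8, 6.5]
grip_width: 0.0158
grasp_force: 15.0
```

>>> step_arm(
  rows=[
    {"angular": [0,0,0],"slide": [-0.018,0,0],"jaw": 0},
    {"angular": [0,0,0],"slide": [-0.018,0,0],"jaw": 0},
    {"angular": [0,0,0],"slide": [-0.014,0,0],"jaw": 0},
    {"angular": [0,0,0],"slide": [-0.008,0,0],"jaw": 0},
    {"angular": [0,0,0],"slide": [0,0,0],"jaw": 0},
  ],
)

```text
time_s: 23.42
tool_pos: [0.5733, -0.1791, 0.0659]
tool_rot: [180.0, -0.2, -4.0]
force: [0.5, 1.3, 7.6]
grip_width: 0.0158
grasp_force: 15.0
```

>>> step_arm(
  rows=[
    {"angular": [0,0,0],"slide": [-0.002,0,0],"jaw": 0},
    {"angular": [0,0,0],"slide": [-0.002,0,0],"jaw": 0},
    {"angular": [0,0,0],"slide": [0,0,0],"jaw": 0},
  ],
)

```text
time_s: 23.8
tool_pos: [0.5719, -0.179, 0.0659]
tool_rot: [180.0, -0.2, -4.0]
force: [2.0, 2.1, 4.8]
grip_width: 0.0159
grasp_force: 15.0
```

>>> step_arm(
  rows=[
    {"angular": [0,0,0],"slide": [-0.002,0,0],"jaw": 0},
    {"angular": [0,0,0],"slide": [-0.002,0,0],"jaw": 0},
    {"angular": [0,0,0],"slide": [0,0,0],"jaw": 0},
  ],
)

```text
time_s: 24.18
tool_pos: [0.5699, -0.1788, 0.0659]
tool_rot: [180.0, -0.2, -4.0]
force: [1.8, 1.8, 6.7]
grip_width: 0.0158
grasp_force: 15.0
```

>>> step_arm(
  rows=[
    {"angular": [0,0,0],"slide": [-0.002,0,0],"jaw": 0},
    {"angular": [0,0,0],"slide": [0,0,0],"jaw": 0},
  ],
)

```text
time_s: 24.42
tool_pos: [0.5693, -0.1788, 0.0659]
tool_rot: [180.0, -0.3, -4.0]
force: [3.4, 1.9, 5.1]
grip_width: 0.0157
grasp_force: 15.0
```

>>> step_arm(
  rows=[
    {"angular": [0,0,0],"slide": [-0.002,0,0],"jaw": 0},
    {"angular": [0,0,0],"slide": [0,0,0],"jaw": 0},
  ],
)

```text
time_s: 24.68
tool_pos: [0.5685, -0.1788, 0.0659]
tool_rot: [180.0, -0.3, -4.0]
force: [3.2, 0.9, 5.2]
grip_width: 0.0156
grasp_force: 15.0
```

>>> step_arm(
  rows=[
    {"angular": [0,0,0],"slide": [-0.002,0,0],"jaw": 0},
    {"angular": [0,0,0],"slide": [0,0,0],"jaw": 0},
  ],
)

```text
time_s: 24.92
tool_pos: [0.5683, -0.1787, 0.0659]
tool_rot: [180.0, -0.4, -4.0]
force: [7.3, 2.1, 3.6]
grip_width: 0.016
grasp_force: 15.0
```

>>> step_arm(
  rows=[
    {"angular": [0,0,0],"slide": [0.002,0,0],"jaw": 0},
    {"angular": [0,0,0],"slide": [0,0,0],"jaw": 1},
    {"angular": [0,0,0],"slide": [0,0,0],"jaw": 1},
    {"angular": [0,0,0],"slide": [0,0,0],"jaw": 1},
    {"angular": [0,0,0],"slide": [0,0,-0.1],"jaw": 1},
    {"angular": [0,0,0],"slide": [-0.03,0.09,-0.065],"jaw": 1},
    {"angular": [0,0,0],"slide": [-0.04,0.09,-0.065],"jaw": 1},
    {"angular": [0,0,0],"slide": [-0.04,0.09,-0.065],"jaw": 1},
    {"angular": [0,0,0],"slide": [-0.04,0.09,-0.065],"jaw": 1},
    {"angular": [0,0,0],"slide": [0,0,0],"jaw": 1},
  ],
)

```text
time_s: 26.18
tool_pos: [0.4763, -0.3597, 0.2465]
tool_rot: [179.7, -0.1, -4.6]
force: [0.5, -0.4, -0.1]
grip_width: 0.0863
grasp_force: 0.0
```

>>> step_arm(
  rows=[
    {"angular": [0,0,0],"slide": [0,0,0],"jaw": 1},
  ],
)

```text
time_s: 26.3
tool_pos: [0.4786, -0.3528, 0.2435]
tool_rot: [-179.9, 0.0, -4.0]
force: [-0.4, 0.0, -0.3]
grip_width: 0.087
grasp_force: 0.0
```

Run:
```python
from h import *
from stake import fit
o,p,R=st(); print(p,o['tool_rot'],o['time_s']); _,c=snap('w4')
uv=w2pix(c,[.442,-.3591,.022])[0]*1.42; print(uv); fit('w4',*uv,vmax=372); go(.442,-.3591,.031,-4)
```

```text
[ 0.47856462 -0.35277741  0.24347035] [-1.79940858e+02  3.46219610e-02 -4.02512687e+00] 26.3
[407.73508312 290.95304468]
w4 [ 0.4418 -0.359 ] flat deg 29.8 barrel r 0.0185 cost 78.17283630371094
slide [-0.0723  0.0203  0.4242] ang [-0.0005  0.0003  0.0004] slide after turn [-0.0727  0.0197  0.4242]
```

View pics/w4.png

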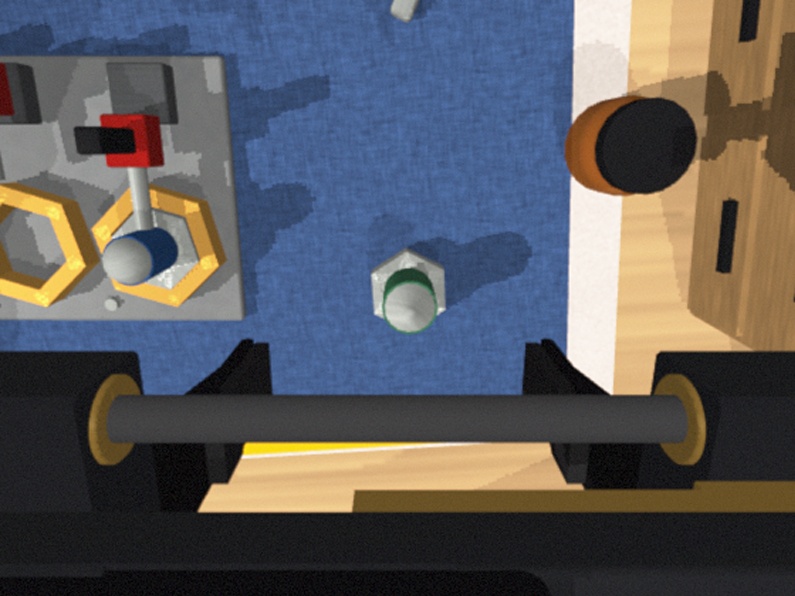

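```bash
sed -i 's/(-np.pi\/6,np.pi\/6),(.016/(np.radians(ctr-30),np.radians(ctr+30)),(.016/; s/vmax=None,z0=0)/vmax=None,z0=0,ctr=0,prof=None)/' stake.py
python3 - <<'E'
s=open('stake.py').read()
s=s.replace("    return M\n","    if prof: print([(t,round(min(cost([r.x[0]+dx,r.x[1]+dy,np.radians(t),r.x[3]]) for dx in(-.001,0,.001) for dy in(-.001,0,.001)),1)) for t in prof])\n    return M\n")
open('stake.py','w').write(s)
E
python3 - <<'E'
from h import *
from stake import fit
fit('w4',407.7,291,vmax=372,ctr=25,prof=range(20,40,2))
im=cv2.imread('pics/w4_raw.png')[165:245,245:335]; cv2.imwrite('pics/g4.png',cv2.resize(im,None,fx=6,fy=6,interpolation=cv2.INTER_CUBIC))
E
```

```text
w4 [ 0.4419 -0.3591] flat deg 28.9 barrel r 0.0184 cost 79.0740737915039
[(20, np.float32(169.4)), (22, np.float32(150.2)), (24, np.float32(125.4)), (26, np.float32(104.0)), (28, np.float32(88.4)), (30, np.float32(83.9)), (32, np.float32(96.5)), (34, np.float32(111.1)), (36, np.float32(135.1)), (38, np.float32(159.3))]
```

View pics/g4.png

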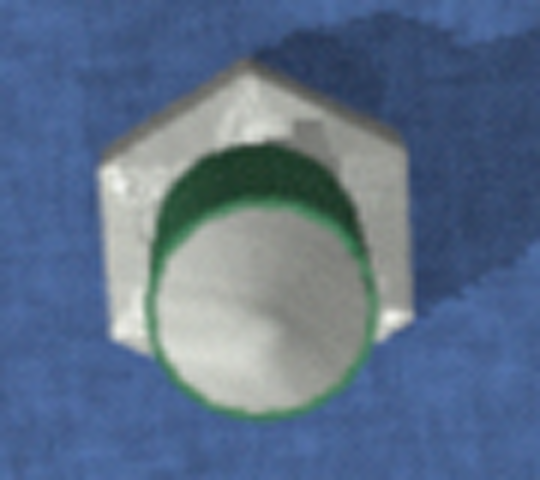

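>>> step_arm(
  newtons=40,
  rows=[
    {"angular": [0,0,0],"slide": [-0.0725,0.02,0.05],"jaw": 1},
    {"angular": [0,0,0],"slide": [0,0,0.1],"jaw": 1},
    {"angular": [0,0,0],"slide": [0,0,0.1],"jaw": 1},
    {"angular": [0,0,0],"slide": [0,0,0.1],"jaw": 1},
    {"angular": [0,0,0],"slide": [0,0,0.05],"jaw": 1},
    {"angular": [0,0,0],"slide": [0,0,0.024],"jaw": 1},
    {"angular": [0,0,0],"slide": [0,0,0],"jaw": 0},
    {"angular": [0,0,0],"slide": [0,0,0],"jaw": 0},
    {"angular": [0,0,0],"slide": [0,0,0],"jaw": 0},
    {"angular": [0,0,0],"slide": [0,0,0],"jaw": 0},
  ],
)

```text
time_s: 27.6
tool_pos: [0.4423, -0.3612, 0.0329]
tool_rot: [179.9, -0.1, -4.0]
force: [0.5, 0.8, 0.0]
grip_width: 0.055
grasp_force: 0.0
```

>>> step_arm(
  rows=[
    {"angular": [0,0,0],"slide": [0,0,0],"jaw": 0},
    {"angular": [0,0,0],"slide": [0,0,0],"jaw": 0},
    {"angular": [0,0,0],"slide": [0,0,0],"jaw": 0},
    {"angular": [0,0,0],"slide": [0,0,0],"jaw": 0},
  ],
)

```text
time_s: 28.1
tool_pos: [0.442, -0.3604, 0.0323]
tool_rot: [-180.0, 0.0, -4.0]
force: [-1.5, 2.4, 3.6]
grip_width: 0.0383
grasp_force: 40.0
```

Run:
```python
from h import *
go(.4983,-.0739,.141,-4)
```

```text
slide [ 0.0722 -0.5795 -0.2172] ang [-0.0001  0.     -0.    ] slide after turn [ 0.0723 -0.5794 -0.2174]
```

>>> step_arm(
  rows=[
    {"angular": [0,0,0],"slide": [0,0,-0.11],"jaw": 0},
    {"angular": [0,0,0],"slide": [0,0,-0.11],"jaw": 0},
    {"angular": [0,0,0],"slide": [0.0145,-0.116,0],"jaw": 0},
    {"angular": [0,0,0],"slide": [0.0145,-0.116,0],"jaw": 0},
    {"angular": [0,0,0],"slide": [0.0145,-0.116,0],"jaw": 0},
    {"angular": [0,0,0],"slide": [0.0145,-0.116,0],"jaw": 0},
    {"angular": [0,0,0],"slide": [0.0145,-0.116,0],"jaw": 0},
    {"angular": [0,0,-0.026],"slide": [0,0,0],"jaw": 0},
    {"angular": [0,0,-0.026],"slide": [0,0,0],"jaw": 0},
    {"angular": [0,0,0],"slide": [0,0,0],"jaw": 0},
  ],
)

```text
time_s: 29.35
tool_pos: [0.4978, -0.0743, 0.1412]
tool_rot: [180.0, 0.1, 5.3]
force: [-0.7, -0.4, -4.6]
grip_width: 0.0381
grasp_force: 40.0
```

Run:
```python
from h import *
go(.4983,-.0739,.0565,5.4); print(st()[0]['tool_rot'],st()[0]['grasp_force'])
```

```text
slide [ 0.0013 -0.0008  0.1694] ang [ 0.      0.0004 -0.0006] slide after turn [ 0.0011 -0.0008  0.1694]
[1.79992790e+02 6.71397648e-02 5.29525369e+00] 39.998472053557634
```

>>> step_arm(
  rows=[
    {"angular": [0,0,0],"slide": [0.001,0,0.06],"jaw": 0},
    {"angular": [0,0,0],"slide": [0,0,0.06],"jaw": 0},
    {"angular": [0,0,0],"slide": [0,0,0.03],"jaw": 0},
    {"angular": [0,0,0],"slide": [0,0,0.01],"jaw": 0},
    {"angular": [0,0,0],"slide": [0,0,0.01],"jaw": 0},
    {"angular": [0,0,0],"slide": [0,0,0.006],"jaw": 0},
    {"angular": [0,0,0],"slide": [0,0,0.006],"jaw": 0},
    {"angular": [0,0,0],"slide": [0,0,0],"jaw": 0},
  ],
)

```text
time_s: 30.35
tool_pos: [0.4989, -0.0741, 0.0511]
tool_rot: [180.0, 0.0, 5.3]
force: [0.2, 0.8, -2.8]
grip_width: 0.0379
grasp_force: 40.0
```

In the recess; go home.

>>> step_arm(
  rows=[
    {"angular": [0,0,0],"slide": [0,0,0.008],"jaw": 0},
    {"angular": [0,0,0],"slide": [0,0,0.008],"jaw": 0},
    {"angular": [0,0,0],"slide": [0,0,0.005],"jaw": 0},
    {"angular": [0,0,0],"slide": [0,0,0.003],"jaw": 0},
    {"angular": [0,0,0],"slide": [0,0,0],"jaw": 0},
  ],
)

```text
time_s: 30.98
tool_pos: [0.499, -0.0741, 0.0422]
tool_rot: [179.9, 0.1, 5.3]
force: [-11.6, 0.7, 25.4]
grip_width: 0.038
grasp_force: 40.0
```

>>> step_arm(
  newtons=15,
  rows=[
    {"angular": [0,0,0],"slide": [0,0,-0.006],"jaw": 0},
    {"angular": [0,0,0],"slide": [0,0,0],"jaw": 0.75},
    {"angular": [0,0,0],"slide": [0,0,0],"jaw": 0.75},
    {"angular": [0,0,0],"slide": [0,0,0],"jaw": 0.75},
    {"angular": [0,0,0],"slide": [0,0,0],"jaw": 0.75},
    {"angular": [0,0,0],"slide": [0,0,-0.09],"jaw": 0.6},
    {"angular": [0,0,0],"slide": [0,0,-0.09],"jaw": 0.5},
    {"angular": [0,0,0.026],"slide": [0,0,0],"jaw": 0.45},
    {"angular": [0,0,0.026],"slide": [0,0,0],"jaw": 0.45},
    {"angular": [0,0,0],"slide": [0,0,0],"jaw": 0.45},
  ],
)

```text
time_s: 32.22
tool_pos: [0.4988, -0.074, 0.132]
tool_rot: [180.0, -0.0, -4.0]
force: [0.7, -0.1, 0.2]
grip_width: 0.0392
grasp_force: 0.0
```

```bash
cat >> h.py <<'E'
def handle(i,z=.064):
    h=np.array([.502,-.0238])+Ro.from_euler('z',-4.1,degrees=True).as_matrix()[:2,:2]@[.110,-.15+.1*i]
    print(st()[1].round(4)); go(*h,z,-4.05)
E
python3 -c "
from h import *
handle(1)"
```

```text
[ 0.4988 -0.074   0.132 ]
slide [ 2.191e-01 -2.000e-04  1.361e-01] ang [ 0.0001 -0.      0.0005] slide after turn [ 0.2191 -0.0004  0.1361]
```

>>> step_arm(
  rows=[
    {"angular": [0,0,0],"slide": [0.11,0,0],"jaw": 0.45},
    {"angular": [0,0,0],"slide": [0.109,0,0],"jaw": 0.45},
    {"angular": [0,0,0],"slide": [0,0,0.07],"jaw": 0.45},
    {"angular": [0,0,0],"slide": [0,0,0.066],"jaw": 0.45},
    {"angular": [0,0,0],"slide": [0,0,0],"jaw": 0},
    {"angular": [0,0,0],"slide": [0,0,0],"jaw": 0},
    {"angular": [0,0,0],"slide": [0,0,0],"jaw": 0},
    {"angular": [0,0,0],"slide": [0,0,0],"jaw": 0},
    {"angular": [0,0,0],"slide": [0,0,0],"jaw": 0},
    {"angular": [0,0,0],"slide": [0,0,0],"jaw": 0},
  ],
)

```text
time_s: 33.48
tool_pos: [0.6093, -0.0814, 0.0658]
tool_rot: [180.0, -0.2, -4.0]
force: [-0.8, 1.3, 6.0]
grip_width: 0.016
grasp_force: 15.0
```

>>> step_arm(
  rows=[
    {"angular": [0,0,0],"slide": [-0.018,0,0],"jaw": 0},
    {"angular": [0,0,0],"slide": [-0.018,0,0],"jaw": 0},
    {"angular": [0,0,0],"slide": [-0.014,0,0],"jaw": 0},
    {"angular": [0,0,0],"slide": [-0.006,0,0],"jaw": 0},
    {"angular": [0,0,0],"slide": [0,0,0],"jaw": 0},
  ],
)

```text
time_s: 34.1
tool_pos: [0.5814, -0.0794, 0.0659]
tool_rot: [180.0, -0.2, -4.0]
force: [1.6, 1.2, 6.9]
grip_width: 0.0162
grasp_force: 15.0
```

>>> step_arm(
  rows=[
    {"angular": [0,0,0],"slide": [-0.002,0,0],"jaw": 0},
    {"angular": [0,0,0],"slide": [0,0,0],"jaw": 0},
  ],
)

```text
time_s: 34.35
tool_pos: [0.5808, -0.0793, 0.0659]
tool_rot: [180.0, -0.2, -4.0]
force: [1.5, 1.6, 7.5]
grip_width: 0.0159
grasp_force: 15.0
```

>>> step_arm(
  rows=[
    {"angular": [0,0,0],"slide": [-0.002,0,0],"jaw": 0},
    {"angular": [0,0,0],"slide": [-0.002,0,0],"jaw": 0},
    {"angular": [0,0,0],"slide": [0,0,0],"jaw": 0},
  ],
)

```text
time_s: 34.72
tool_pos: [0.5789, -0.0792, 0.0659]
tool_rot: [180.0, -0.3, -4.0]
force: [2.3, 2.0, 6.4]
grip_width: 0.016
grasp_force: 15.0
```

>>> step_arm(
  rows=[
    {"angular": [0,0,0],"slide": [-0.002,0,0],"jaw": 0},
    {"angular": [0,0,0],"slide": [0,0,0],"jaw": 0},
  ],
)

```text
time_s: 34.98
tool_pos: [0.5784, -0.0791, 0.0659]
tool_rot: [-180.0, -0.3, -4.0]
force: [4.1, 1.7, 6.4]
grip_width: 0.0159
grasp_force: 15.0
```

>>> step_arm(
  rows=[
    {"angular": [0,0,0],"slide": [-0.002,0,0],"jaw": 0},
    {"angular": [0,0,0],"slide": [0,0,0],"jaw": 0},
  ],
)

```text
time_s: 35.22
tool_pos: [0.5779, -0.0791, 0.0659]
tool_rot: [-180.0, -0.4, -4.0]
force: [4.9, 0.1, 4.7]
grip_width: 0.0156
grasp_force: 15.0
```

>>> step_arm(
  rows=[
    {"angular": [0,0,0],"slide": [-0.002,0,0],"jaw": 0},
    {"angular": [0,0,0],"slide": [0,0,0],"jaw": 0},
  ],
)

```text
time_s: 35.48
tool_pos: [0.5778, -0.0791, 0.0659]
tool_rot: [-180.0, -0.5, -4.0]
force: [8.7, 0.4, 2.5]
grip_width: 0.0161
grasp_force: 15.0
```

>>> step_arm(
  rows=[
    {"angular": [0,0,0],"slide": [0.003,0,0],"jaw": 0},
    {"angular": [0,0,0],"slide": [0,0,0],"jaw": 1},
    {"angular": [0,0,0],"slide": [0,0,0],"jaw": 1},
    {"angular": [0,0,0],"slide": [0,0,0],"jaw": 1},
    {"angular": [0,0,0],"slide": [0,0,-0.12],"jaw": 1},
    {"angular": [0,0,0],"slide": [-0.027,-0.102,-0.03],"jaw": 1},
    {"angular": [0,0,0],"slide": [-0.027,-0.102,-0.03],"jaw": 1},
    {"angular": [0,0,0],"slide": [-0.027,-0.102,-0.03],"jaw": 1},
    {"angular": [0,0,0],"slide": [-0.027,-0.102,-0.03],"jaw": 1},
    {"angular": [0,0,0],"slide": [-0.027,-0.102,-0.03],"jaw": 1},
  ],
)

```text
time_s: 36.72
tool_pos: [0.5254, 0.1809, 0.1993]
tool_rot: [179.9, 0.0, -4.0]
force: [1.1, 0.4, -0.5]
grip_width: 0.0861
grasp_force: 0.0
```

>>> step_arm(
  rows=[
    {"angular": [0,0,0],"slide": [-0.027,-0.102,-0.03],"jaw": 1},
    {"angular": [0,0,0],"slide": [-0.027,-0.102,-0.03],"jaw": 1},
    {"angular": [0,0,0],"slide": [-0.027,-0.102,-0.03],"jaw": 1},
    {"angular": [0,0,0],"slide": [0,0,0],"jaw": 1},
    {"angular": [0,0,0],"slide": [0,0,0],"jaw": 1},
  ],
)

```text
time_s: 37.35
tool_pos: [0.4964, 0.3345, 0.2434]
tool_rot: [179.9, 0.0, -4.0]
force: [-0.1, -0.9, -0.3]
grip_width: 0.0869
grasp_force: 0.0
```

Run:
```python
from h import *
o,p,R=st(); print(p,o['tool_rot'],o['time_s']); snap('w5')
```

```text
[0.4964298  0.33453493 0.243357  ] [ 1.79917150e+02  3.03223191e-02 -3.99537684e+00] 37.35
```

View pics/w5.png

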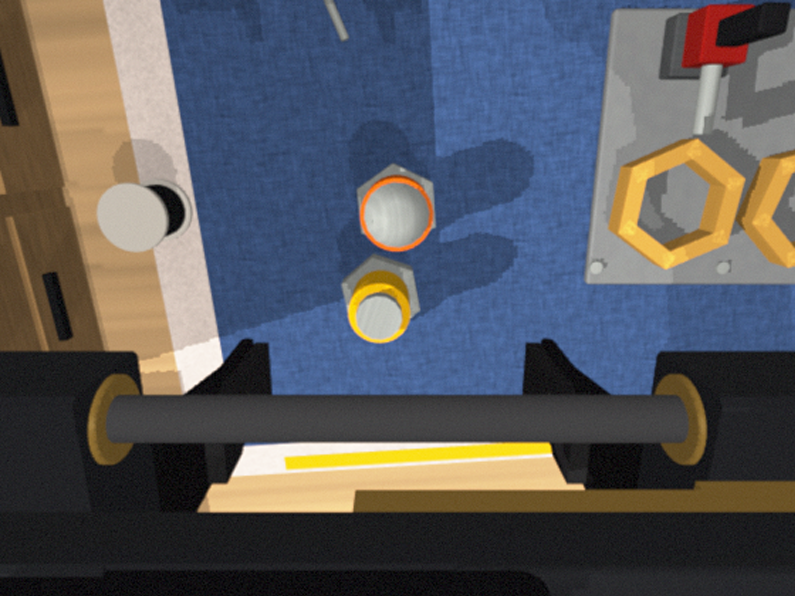

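```bash
sed -i "s/prof=None)/prof=None,vmin=None)/; s/^    if vmax:/    if vmin: M[:max(0,int((vmin*k-v0)*S))]=np.nan\n    if vmax:/" stake.py
python3 - <<'E'
from stake import fit
from h import *
fit('w5',397,208,vmax=252,ctr=20,prof=range(14,44,3)); fit('w5',381,300,vmax=350,vmin=254,ctr=20,prof=range(14,44,3))
im=cv2.imread('pics/w5_raw.png')[105:245,225:325]; cv2.imwrite('pics/g5.png',cv2.resize(im,None,fx=4.2,fy=4.2,interpolation=cv2.INTER_CUBIC))
E
```

```text
w5 [0.5255 0.3323] flat deg 30.2 barrel r 0.025 cost 76.71604919433594
[(14, np.float32(216.8)), (17, np.float32(194.1)), (20, np.float32(170.8)), (23, np.float32(144.8)), (26, np.float32(113.4)), (29, np.float32(85.6)), (32, np.float32(82.8)), (35, np.float32(103.0)), (38, np.float32(132.0)), (41, np.float32(156.3))]
w5 [0.4577 0.3494] flat deg 36.5 barrel r 0.0223 cost 72.12345123291016
[(14, np.float32(241.6)), (17, np.float32(229.5)), (20, np.float32(208.4)), (23, np.float32(188.2)), (26, np.float32(159.7)), (29, np.float32(130.1)), (32, np.float32(101.8)), (35, np.float32(82.7)), (38, np.float32(79.9)), (41, np.float32(96.4))]
```

View pics/g5.png

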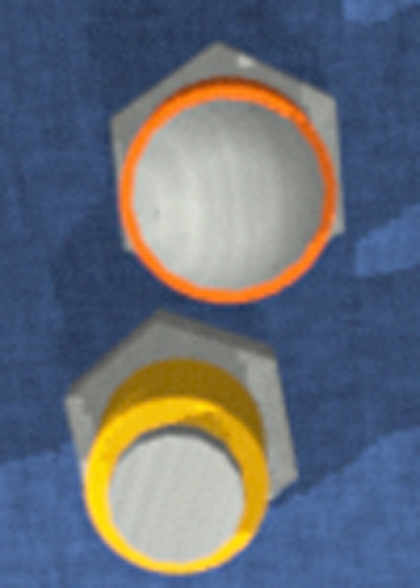

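```bash
python3 -c "
from h import *
go(.5255,.3323,.032,-4)"
```

```text
slide [ 0.0573 -0.0026  0.4223] ang [ 0.0006  0.0002 -0.0006] slide after turn [ 0.0571 -0.0016  0.4223]
```

>>> step_arm(
  newtons=40,
  rows=[
    {"angular": [0,0,0],"slide": [0.057,-0.002,0.03],"jaw": 1},
    {"angular": [0,0,0],"slide": [0,0,0.1],"jaw": 1},
    {"angular": [0,0,0],"slide": [0,0,0.1],"jaw": 1},
    {"angular": [0,0,0],"slide": [0,0,0.1],"jaw": 1},
    {"angular": [0,0,0],"slide": [0,0,0.06],"jaw": 1},
    {"angular": [0,0,0],"slide": [0,0,0.032],"jaw": 1},
    {"angular": [0,0,0],"slide": [0,0,0],"jaw": 0},
    {"angular": [0,0,0],"slide": [0,0,0],"jaw": 0},
    {"angular": [0,0,0],"slide": [0,0,0],"jaw": 0},
    {"angular": [0,0,0],"slide": [0,0,0],"jaw": 0},
  ],
)

```text
time_s: 38.65
tool_pos: [0.5255, 0.3345, 0.034]
tool_rot: [-180.0, -0.1, -4.0]
force: [-0.3, -0.4, 0.2]
grip_width: 0.0547
grasp_force: 0.0
```

>>> step_arm(
  rows=[
    {"angular": [0,0,0],"slide": [0,0,0],"jaw": 0},
    {"angular": [0,0,0],"slide": [0,0,0],"jaw": 0},
    {"angular": [0,0,0],"slide": [0,0,0],"jaw": 0},
  ],
)

```text
time_s: 39.02
tool_pos: [0.5253, 0.3338, 0.0336]
tool_rot: [180.0, -0.0, -4.0]
force: [-0.9, -2.1, 5.0]
grip_width: 0.0482
grasp_force: 40.0
```

```bash
python3 -c "
from h import *
go(.5128,.1262,.132,-4)"
```

```text
slide [ 0.0043  0.4161 -0.1964] ang [ 0.0003 -0.0002 -0.0001] slide after turn [ 0.004   0.416  -0.1968]
```

>>> step_arm(
  rows=[
    {"angular": [0,0,0],"slide": [0,0,-0.1],"jaw": 0},
    {"angular": [0,0,0],"slide": [0,0,-0.1],"jaw": 0},
    {"angular": [0,0,0],"slide": [0.001,0.104,0],"jaw": 0},
    {"angular": [0,0,0],"slide": [0.001,0.104,0],"jaw": 0},
    {"angular": [0,0,0],"slide": [0.001,0.104,0],"jaw": 0},
    {"angular": [0,0,0],"slide": [0.001,0.104,0],"jaw": 0},
    {"angular": [0,0,0.0267],"slide": [0,0,0],"jaw": 0},
    {"angular": [0,0,0.0267],"slide": [0,0,0],"jaw": 0},
    {"angular": [0,0,0],"slide": [0,0,0],"jaw": 0},
    {"angular": [0,0,0],"slide": [0,0,0],"jaw": 0},
  ],
)

```text
time_s: 40.28
tool_pos: [0.512, 0.1269, 0.1326]
tool_rot: [180.0, 0.0, -13.5]
force: [-0.4, 0.5, -4.1]
grip_width: 0.0483
grasp_force: 40.0
```

```bash
python3 -c "
from h import *
go(.5128,.1262,.0575,-13.6);print(st()[0]['tool_rot'])"
```

```text
slide [0.0019 0.001  0.1502] ang [0.     0.0002 0.0005] slide after turn [0.0018 0.001  0.1502]
[ 1.79997149e+02  4.00519833e-02 -1.35040436e+01]
```

>>> step_arm(
  rows=[
    {"angular": [0,0,0],"slide": [0.002,0.001,0.06],"jaw": 0},
    {"angular": [0,0,0],"slide": [0,0,0.05],"jaw": 0},
    {"angular": [0,0,0],"slide": [0,0,0.02],"jaw": 0},
    {"angular": [0,0,0],"slide": [0,0,0.01],"jaw": 0},
    {"angular": [0,0,0],"slide": [0,0,0.01],"jaw": 0},
    {"angular": [0,0,0],"slide": [0,0,0.006],"jaw": 0},
    {"angular": [0,0,0],"slide": [0,0,0.006],"jaw": 0},
    {"angular": [0,0,0],"slide": [0,0,0],"jaw": 0},
  ],
)

```text
time_s: 41.28
tool_pos: [0.5132, 0.1258, 0.052]
tool_rot: [180.0, -0.0, -13.6]
force: [-0.1, 0.7, -3.0]
grip_width: 0.0485
grasp_force: 40.0
```

>>> step_arm(
  rows=[
    {"angular": [0,0,0],"slide": [0,0,0.008],"jaw": 0},
    {"angular": [0,0,0],"slide": [0,0,0.007],"jaw": 0},
    {"angular": [0,0,0],"slide": [0,0,0.004],"jaw": 0},
    {"angular": [0,0,0],"slide": [0,0,0.003],"jaw": 0},
    {"angular": [0,0,0],"slide": [0,0,0],"jaw": 0},
  ],
)

```text
time_s: 41.9
tool_pos: [0.5133, 0.1258, 0.0435]
tool_rot: [179.9, 0.0, -13.6]
force: [-8.1, -3.4, 18.8]
grip_width: 0.0484
grasp_force: 40.0
```

>>> step_arm(
  newtons=15,
  rows=[
    {"angular": [0,0,0],"slide": [0,0,-0.006],"jaw": 0},
    {"angular": [0,0,0],"slide": [0,0,0],"jaw": 0.9},
    {"angular": [0,0,0],"slide": [0,0,0],"jaw": 0.9},
    {"angular": [0,0,0],"slide": [0,0,0],"jaw": 0.9},
    {"angular": [0,0,0],"slide": [0,0,0],"jaw": 0.9},
    {"angular": [0,0,0],"slide": [0,0,-0.09],"jaw": 0.9},
    {"angular": [0,0,0],"slide": [0,0,-0.09],"jaw": 0.5},
    {"angular": [0,0,-0.0267],"slide": [0,0,0],"jaw": 0.45},
    {"angular": [0,0,-0.0267],"slide": [0,0,0],"jaw": 0.45},
    {"angular": [0,0,0],"slide": [0,0,0],"jaw": 0.45},
  ],
)

```text
time_s: 43.15
tool_pos: [0.5133, 0.1258, 0.1341]
tool_rot: [180.0, -0.0, -4.1]
force: [-0.1, -0.1, 0.3]
grip_width: 0.0463
grasp_force: 0.0
```

```bash
python3 -c "
from h import *
handle(3)"
```

```text
[0.5133 0.1258 0.1341]
slide [2.189e-01 1.000e-04 1.401e-01] ang [ 0.     -0.     -0.0001] slide after turn [2.189e-01 2.000e-04 1.401e-01]
```

>>> step_arm(
  rows=[
    {"angular": [0,0,0],"slide": [0.11,0,0],"jaw": 0.45},
    {"angular": [0,0,0],"slide": [0.109,0,0],"jaw": 0.45},
    {"angular": [0,0,0],"slide": [0,0,0.07],"jaw": 0.45},
    {"angular": [0,0,0],"slide": [0,0,0.068],"jaw": 0.45},
    {"angular": [0,0,0],"slide": [0,0,0],"jaw": 0},
    {"angular": [0,0,0],"slide": [0,0,0],"jaw": 0},
    {"angular": [0,0,0],"slide": [0,0,0],"jaw": 0},
    {"angular": [0,0,0],"slide": [0,0,0],"jaw": 0},
    {"angular": [0,0,0],"slide": [0,0,0],"jaw": 0},
    {"angular": [0,0,0],"slide": [0,0,0],"jaw": 0},
  ],
)

```text
time_s: 44.4
tool_pos: [0.6236, 0.1182, 0.0669]
tool_rot: [180.0, -0.2, -4.0]
force: [-0.6, -0.2, 6.1]
grip_width: 0.0159
grasp_force: 15.0
```

>>> step_arm(
  rows=[
    {"angular": [0,0,0],"slide": [-0.016,0,0],"jaw": 0},
    {"angular": [0,0,0],"slide": [-0.016,0,0],"jaw": 0},
    {"angular": [0,0,0],"slide": [-0.01,0,0],"jaw": 0},
    {"angular": [0,0,0],"slide": [-0.003,0,0],"jaw": 0},
    {"angular": [0,0,0],"slide": [0,0,0],"jaw": 0},
  ],
)

```text
time_s: 45.02
tool_pos: [0.6015, 0.1197, 0.0669]
tool_rot: [-180.0, -0.2, -4.0]
force: [1.2, 0.4, 6.2]
grip_width: 0.0157
grasp_force: 15.0
```

>>> step_arm(
  rows=[
    {"angular": [0,0,0],"slide": [-0.002,0,0],"jaw": 0},
    {"angular": [0,0,0],"slide": [0,0,0],"jaw": 0},
  ],
)

```text
time_s: 45.28
tool_pos: [0.6007, 0.1198, 0.0669]
tool_rot: [-180.0, -0.2, -4.0]
force: [1.9, -0.9, 7.1]
grip_width: 0.0162
grasp_force: 15.0
```

>>> step_arm(
  rows=[
    {"angular": [0,0,0],"slide": [-0.002,0,0],"jaw": 0},
    {"angular": [0,0,0],"slide": [-0.002,0,0],"jaw": 0},
    {"angular": [0,0,0],"slide": [0,0,0],"jaw": 0},
  ],
)

```text
time_s: 45.65
tool_pos: [0.5987, 0.12, 0.0669]
tool_rot: [-180.0, -0.2, -4.0]
force: [1.1, -1.2, 7.1]
grip_width: 0.0158
grasp_force: 15.0
```

>>> step_arm(
  rows=[
    {"angular": [0,0,0],"slide": [-0.002,0,0],"jaw": 0},
    {"angular": [0,0,0],"slide": [0,0,0],"jaw": 0},
  ],
)

```text
time_s: 45.9
tool_pos: [0.5983, 0.12, 0.0669]
tool_rot: [-180.0, -0.3, -4.0]
force: [3.8, -0.6, 5.8]
grip_width: 0.0161
grasp_force: 15.0
```

>>> step_arm(
  rows=[
    {"angular": [0,0,0],"slide": [-0.002,0,0],"jaw": 0},
    {"angular": [0,0,0],"slide": [0,0,0],"jaw": 0},
  ],
)

```text
time_s: 46.15
tool_pos: [0.5973, 0.1201, 0.0669]
tool_rot: [-180.0, -0.3, -4.0]
force: [3.2, -0.2, 6.2]
grip_width: 0.0157
grasp_force: 15.0
```

>>> step_arm(
  rows=[
    {"angular": [0,0,0],"slide": [-0.002,0,0],"jaw": 0},
    {"angular": [0,0,0],"slide": [0,0,0],"jaw": 0},
  ],
)

```text
time_s: 46.4
tool_pos: [0.597, 0.1201, 0.067]
tool_rot: [-179.9, -0.4, -4.0]
force: [5.6, -0.7, 4.9]
grip_width: 0.0161
grasp_force: 15.0
```

>>> step_arm(
  rows=[
    {"angular": [0,0,0],"slide": [-0.001,0,0],"jaw": 0},
    {"angular": [0,0,0],"slide": [0,0,0],"jaw": 0},
  ],
)

```text
time_s: 46.65
tool_pos: [0.5969, 0.1201, 0.0669]
tool_rot: [-179.9, -0.4, -4.1]
force: [5.8, 0.1, 4.0]
grip_width: 0.0159
grasp_force: 15.0
```

>>> step_arm(
  rows=[
    {"angular": [0,0,0],"slide": [-0.002,0,0],"jaw": 0},
    {"angular": [0,0,0],"slide": [0,0,0],"jaw": 0},
  ],
)

```text
time_s: 46.9
tool_pos: [0.5969, 0.1201, 0.067]
tool_rot: [-179.9, -0.5, -4.1]
force: [9.3, 0.4, 2.4]
grip_width: 0.0158
grasp_force: 15.0
```

>>> step_arm(
  rows=[
    {"angular": [0,0,0],"slide": [0.003,0,0],"jaw": 0},
    {"angular": [0,0,0],"slide": [0,0,0],"jaw": 1},
    {"angular": [0,0,0],"slide": [0,0,0],"jaw": 1},
    {"angular": [0,0,0],"slide": [0,0,0],"jaw": 1},
    {"angular": [0,0,0],"slide": [0,0,-0.12],"jaw": 1},
    {"angular": [0,0,0],"slide": [-0.049,-0.087,-0.046],"jaw": 1},
    {"angular": [0,0,0],"slide": [-0.049,-0.087,-0.046],"jaw": 1},
    {"angular": [0,0,0],"slide": [-0.049,-0.087,-0.046],"jaw": 1},
    {"angular": [0,0,0],"slide": [-0.049,-0.087,-0.046],"jaw": 1},
    {"angular": [0,0,0],"slide": [-0.049,-0.087,-0.046],"jaw": 1},
  ],
)

```text
time_s: 48.15
tool_pos: [0.4859, 0.3468, 0.2405]
tool_rot: [180.0, 0.0, -4.0]
force: [0.2, -0.2, 0.2]
grip_width: 0.0859
grasp_force: 0.0
```

>>> step_arm(
  rows=[
    {"angular": [0,0,0],"slide": [0,0,0],"jaw": 1},
    {"angular": [0,0,0],"slide": [0,0,0],"jaw": 1},
  ],
)

```text
time_s: 48.4
tool_pos: [0.487, 0.3451, 0.2394]
tool_rot: [179.9, 0.0, -4.0]
force: [0.2, -1.0, -0.2]
grip_width: 0.087
grasp_force: 0.0
```

Run:
```python
from h import *
from stake import fit
o,p,R=st(); print(p,o['tool_rot'],o['time_s']); _,c=snap('w6')
uv=w2pix(c,[.4577,.3494,.022])[0]*1.42; print(uv); fit('w6',*uv,vmax=372,ctr=20,prof=range(30,44,2)); go(.4577,.3494,.032,8)
```

```text
[0.48704332 0.3451036  0.23942707] [ 1.79917522e+02  1.56933493e-02 -3.99661887e+00] 48.4
[392.75332594 284.3619035 ]
w6 [0.4573 0.3495] flat deg 37.2 barrel r 0.0222 cost 75.40740966796875
[(30, np.float32(129.7)), (32, np.float32(106.9)), (34, np.float32(90.2)), (36, np.float32(80.7)), (38, np.float32(84.2)), (40, np.float32(95.8)), (42, np.float32(114.1))]
slide [-0.06   -0.007   0.4141] ang [ 0.0006  0.0003 -0.0672] slide after turn [-0.0577 -0.0187  0.4141]
```

>>> step_arm(
  newtons=40,
  rows=[
    {"angular": [0,0,-0.0335],"slide": [0,0,0],"jaw": 1},
    {"angular": [0,0,-0.0335],"slide": [0,0,0],"jaw": 1},
    {"angular": [0,0,0],"slide": [-0.058,-0.019,0.03],"jaw": 1},
    {"angular": [0,0,0],"slide": [0,0,0.1],"jaw": 1},
    {"angular": [0,0,0],"slide": [0,0,0.1],"jaw": 1},
    {"angular": [0,0,0],"slide": [0,0,0.1],"jaw": 1},
    {"angular": [0,0,0],"slide": [0,0,0.055],"jaw": 1},
    {"angular": [0,0,0],"slide": [0,0,0.03],"jaw": 1},
    {"angular": [0,0,0],"slide": [0,0,0],"jaw": 0},
    {"angular": [0,0,0],"slide": [0,0,0],"jaw": 0},
  ],
)

```text
time_s: 49.7
tool_pos: [0.458, 0.3514, 0.0337]
tool_rot: [-180.0, -0.1, 8.0]
force: [0.4, 0.5, -0.4]
grip_width: 0.0745
grasp_force: 0.0
```

>>> step_arm(
  rows=[
    {"angular": [0,0,0],"slide": [0,0,0],"jaw": 0},
    {"angular": [0,0,0],"slide": [0,0,0],"jaw": 0},
    {"angular": [0,0,0],"slide": [0,0,0],"jaw": 0},
    {"angular": [0,0,0],"slide": [0,0,0],"jaw": 0},
    {"angular": [0,0,0],"slide": [0,0,0],"jaw": 0},
  ],
)

```text
time_s: 50.32
tool_pos: [0.4574, 0.3505, 0.0329]
tool_rot: [179.9, -0.0, 8.0]
force: [-0.6, -2.7, 5.3]
grip_width: 0.0435
grasp_force: 40.0
```

```bash
python3 -c "
from h import *
o,p,R=st(); print(o['tool_rot']);go(.5055,.0262,p[2]+.11,o['tool_rot'][2]-25.9)"
```

```text
[ 1.79933537e+02 -1.63841760e-02  8.02957669e+00]
slide [ 0.0047  0.656  -0.2192] ang [ 0.0003 -0.0002  0.1439] slide after turn [ 0.2906  0.5878 -0.22  ]
```

>>> step_arm(
  rows=[
    {"angular": [0,0,0],"slide": [0,0,-0.11],"jaw": 0},
    {"angular": [0,0,0],"slide": [0,0,-0.11],"jaw": 0},
    {"angular": [0,0,0],"slide": [0.001,0.1093,0],"jaw": 0},
    {"angular": [0,0,0],"slide": [0.001,0.1093,0],"jaw": 0},
    {"angular": [0,0,0],"slide": [0.001,0.1093,0],"jaw": 0},
    {"angular": [0,0,0],"slide": [0.001,0.1093,0],"jaw": 0},
    {"angular": [0,0,0],"slide": [0.001,0.1093,0],"jaw": 0},
    {"angular": [0,0,0],"slide": [0,0.1093,0],"jaw": 0},
    {"angular": [0,0,0],"slide": [0,0,0],"jaw": 0},
    {"angular": [0,0,0],"slide": [0,0,0],"jaw": 0},
  ],
)

```text
time_s: 51.58
tool_pos: [0.5046, 0.0273, 0.1415]
tool_rot: [-179.9, 0.1, 8.0]
force: [-0.8, 1.1, -4.8]
grip_width: 0.0432
grasp_force: 40.0
```

>>> step_arm(
  rows=[
    {"angular": [0,0,0.048],"slide": [0,0,0],"jaw": 0},
    {"angular": [0,0,0.048],"slide": [0,0,0],"jaw": 0},
    {"angular": [0,0,0.048],"slide": [0,0,0],"jaw": 0},
    {"angular": [0,0,0],"slide": [0,0,0],"jaw": 0},
    {"angular": [0,0,0],"slide": [0,0,0],"jaw": 0},
  ],
)

```text
time_s: 52.2
tool_pos: [0.5051, 0.0279, 0.1423]
tool_rot: [-180.0, 0.0, -17.6]
force: [0.7, 0.3, -5.0]
grip_width: 0.0432
grasp_force: 40.0
```

```bash
python3 -c "
from h import *
o,p,R=st(); print(o['tool_rot'],o['grasp_force']);go(.5055,.0262,.057,-17.9)"
```

```text
[-1.79991847e+02  2.70221034e-02 -1.76164593e+01] 39.99871859326959
slide [0.0018 0.003  0.1705] ang [-0.      0.0002  0.0016] slide after turn [0.0018 0.003  0.1705]
```

>>> step_arm(
  rows=[
    {"angular": [0,0,0.0015],"slide": [0.0018,0.003,0.06],"jaw": 0},
    {"angular": [0,0,0],"slide": [0,0,0.06],"jaw": 0},
    {"angular": [0,0,0],"slide": [0,0,0.03],"jaw": 0},
    {"angular": [0,0,0],"slide": [0,0,0.01],"jaw": 0},
    {"angular": [0,0,0],"slide": [0,0,0.01],"jaw": 0},
    {"angular": [0,0,0],"slide": [0,0,0.006],"jaw": 0},
    {"angular": [0,0,0],"slide": [0,0,0.006],"jaw": 0},
    {"angular": [0,0,0],"slide": [0,0,0],"jaw": 0},
  ],
)

```text
time_s: 53.2
tool_pos: [0.5059, 0.025, 0.0516]
tool_rot: [180.0, -0.0, -18.1]
force: [0.3, -0.2, -5.0]
grip_width: 0.043
grasp_force: 40.0
```

>>> step_arm(
  rows=[
    {"angular": [0,0,0],"slide": [0,0,0.008],"jaw": 0},
    {"angular": [0,0,0],"slide": [0,0,0.008],"jaw": 0},
    {"angular": [0,0,0],"slide": [0,0,0.004],"jaw": 0},
    {"angular": [0,0,0],"slide": [0,0,0.003],"jaw": 0},
    {"angular": [0,0,0],"slide": [0,0,0],"jaw": 0},
  ],
)

```text
time_s: 53.82
tool_pos: [0.506, 0.025, 0.0427]
tool_rot: [179.9, 0.0, -18.1]
force: [-10.8, -0.1, 21.7]
grip_width: 0.0428
grasp_force: 40.0
```

>>> step_arm(
  newtons=15,
  rows=[
    {"angular": [0,0,0],"slide": [0,0,-0.006],"jaw": 0},
    {"angular": [0,0,0],"slide": [0,0,0],"jaw": 0.8},
    {"angular": [0,0,0],"slide": [0,0,0],"jaw": 0.8},
    {"angular": [0,0,0],"slide": [0,0,0],"jaw": 0.8},
    {"angular": [0,0,0],"slide": [0,0,0],"jaw": 0.8},
    {"angular": [0,0,0],"slide": [0,0,-0.09],"jaw": 0.7},
    {"angular": [0,0,0],"slide": [0,0,-0.09],"jaw": 0.5},
    {"angular": [0,0,-0.039],"slide": [0,0,0],"jaw": 0.45},
    {"angular": [0,0,-0.039],"slide": [0,0,0],"jaw": 0.45},
    {"angular": [0,0,0],"slide": [0,0,0],"jaw": 0.45},
  ],
)

```text
time_s: 55.08
tool_pos: [0.5058, 0.025, 0.1331]
tool_rot: [180.0, -0.0, -4.2]
force: [-0.0, 1.1, 0.9]
grip_width: 0.0397
grasp_force: 0.0
```

```bash
python3 -c "
from h import *
handle(2)"
```

```text
[0.5058 0.025  0.1331]
slide [ 0.2193 -0.0025  0.1381] ang [ 0.     -0.     -0.0007] slide after turn [ 0.2193 -0.002   0.1381]
```

>>> step_arm(
  rows=[
    {"angular": [0,0,0],"slide": [0.11,-0.002,0],"jaw": 0.45},
    {"angular": [0,0,0],"slide": [0.109,0,0],"jaw": 0.45},
    {"angular": [0,0,0],"slide": [0,0,0.07],"jaw": 0.45},
    {"angular": [0,0,0],"slide": [0,0,0.066],"jaw": 0.45},
    {"angular": [0,0,0],"slide": [0,0,0],"jaw": 0},
    {"angular": [0,0,0],"slide": [0,0,0],"jaw": 0},
    {"angular": [0,0,0],"slide": [0,0,0],"jaw": 0},
    {"angular": [0,0,0],"slide": [0,0,0],"jaw": 0},
    {"angular": [0,0,0],"slide": [0,0,0],"jaw": 0},
    {"angular": [0,0,0],"slide": [0,0,0],"jaw": 0},
  ],
)

```text
time_s: 56.32
tool_pos: [0.6163, 0.0185, 0.0668]
tool_rot: [180.0, -0.2, -4.1]
force: [0.5, 0.2, 6.3]
grip_width: 0.0162
grasp_force: 15.0
```

>>> step_arm(
  rows=[
    {"angular": [0,0,0],"slide": [-0.016,0,0],"jaw": 0},
    {"angular": [0,0,0],"slide": [-0.016,0,0],"jaw": 0},
    {"angular": [0,0,0],"slide": [-0.012,0,0],"jaw": 0},
    {"angular": [0,0,0],"slide": [-0.006,0,0],"jaw": 0},
    {"angular": [0,0,0],"slide": [0,0,0],"jaw": 0},
  ],
)

```text
time_s: 56.95
tool_pos: [0.5914, 0.0202, 0.0668]
tool_rot: [180.0, -0.2, -4.1]
force: [0.6, 0.9, 7.5]
grip_width: 0.0159
grasp_force: 15.0
```

>>> step_arm(
  rows=[
    {"angular": [0,0,0],"slide": [-0.002,0,0],"jaw": 0},
    {"angular": [0,0,0],"slide": [-0.002,0,0],"jaw": 0},
    {"angular": [0,0,0],"slide": [0,0,0],"jaw": 0},
  ],
)

```text
time_s: 57.32
tool_pos: [0.5898, 0.0203, 0.0668]
tool_rot: [-180.0, -0.2, -4.1]
force: [1.8, 0.4, 6.1]
grip_width: 0.0161
grasp_force: 15.0
```

>>> step_arm(
  rows=[
    {"angular": [0,0,0],"slide": [-0.002,0,0],"jaw": 0},
    {"angular": [0,0,0],"slide": [0,0,0],"jaw": 0},
  ],
)

```text
time_s: 57.58
tool_pos: [0.5888, 0.0204, 0.0668]
tool_rot: [-180.0, -0.2, -4.1]
force: [1.7, 0.7, 6.4]
grip_width: 0.0163
grasp_force: 15.0
```

>>> step_arm(
  rows=[
    {"angular": [0,0,0],"slide": [-0.002,0,0],"jaw": 0},
    {"angular": [0,0,0],"slide": [0,0,0],"jaw": 0},
  ],
)

```text
time_s: 57.82
tool_pos: [0.5879, 0.0204, 0.0668]
tool_rot: [-180.0, -0.3, -4.1]
force: [2.1, 0.1, 5.8]
grip_width: 0.0155
grasp_force: 15.0
```

>>> step_arm(
  rows=[
    {"angular": [0,0,0],"slide": [-0.002,0,0],"jaw": 0},
    {"angular": [0,0,0],"slide": [0,0,0],"jaw": 0},
  ],
)

```text
time_s: 58.08
tool_pos: [0.5876, 0.0205, 0.0668]
tool_rot: [-180.0, -0.3, -4.1]
force: [4.4, 0.8, 6.1]
grip_width: 0.0159
grasp_force: 15.0
```

>>> step_arm(
  rows=[
    {"angular": [0,0,0],"slide": [-0.002,0,0],"jaw": 0},
    {"angular": [0,0,0],"slide": [0,0,0],"jaw": 0},
  ],
)

```text
time_s: 58.32
tool_pos: [0.5873, 0.0205, 0.0668]
tool_rot: [-180.0, -0.4, -4.1]
force: [6.5, 1.7, 4.9]
grip_width: 0.0156
grasp_force: 15.0
```

>>> step_arm(
  rows=[
    {"angular": [0,0,0],"slide": [-0.002,0,0],"jaw": 0},
    {"angular": [0,0,0],"slide": [0,0,0],"jaw": 0},
  ],
)

```text
time_s: 58.58
tool_pos: [0.5872, 0.0205, 0.0668]
tool_rot: [-179.9, -0.5, -4.1]
force: [9.9, 1.4, 1.6]
grip_width: 0.0159
grasp_force: 15.0
```

Stopped. Release, rise and look.

>>> step_arm(
  rows=[
    {"angular": [0,0,0],"slide": [0.003,0,0],"jaw": 0},
    {"angular": [0,0,0],"slide": [0,0,0],"jaw": 0.6},
    {"angular": [0,0,0],"slide": [0,0,0],"jaw": 0.6},
    {"angular": [0,0,0],"slide": [0,0,0],"jaw": 0.6},
    {"angular": [0,0,0],"slide": [0,0,-0.11],"jaw": 0.6},
    {"angular": [0,0,0],"slide": [0,0,-0.11],"jaw": 1},
    {"angular": [0,0,0],"slide": [-0.03,0.08,-0.09],"jaw": 1},
    {"angular": [0,0,0],"slide": [0,0,-0.1],"jaw": 1},
    {"angular": [0,0,0],"slide": [0,0,0],"jaw": 1},
    {"angular": [0,0,0],"slide": [0,0,0],"jaw": 1},
  ],
)

```text
time_s: 59.82
tool_pos: [0.5663, -0.0184, 0.2693]
tool_rot: [180.0, 0.1, -4.1]
force: [-0.3, -0.9, -0.5]
grip_width: 0.0859
grasp_force: 0.0
```

Run:
```python
from h import *
im,c=snap('w7'); im=cv2.imread('pics/w7_raw.png')[40:260,90:470]; cv2.imwrite('pics/w7.png',cv2.resize(im,None,fx=2.1,fy=2.1,interpolation=cv2.INTER_CUBIC))
im=env.read_camera('scene'); cv2.imwrite('pics/s7.png',cv2.resize(im[150:300,60:500,::-1],None,fx=1.8,fy=1.8,interpolation=cv2.INTER_CUBIC))
```

```text
(no output)
```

View pics/w7.png

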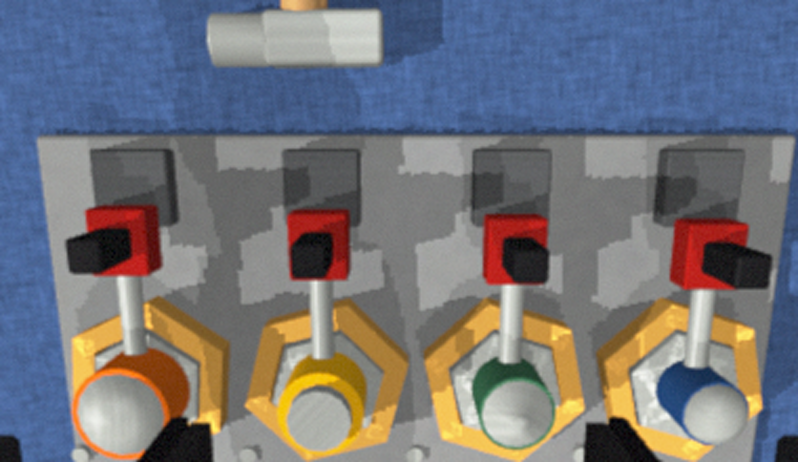

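View pics/s7.png

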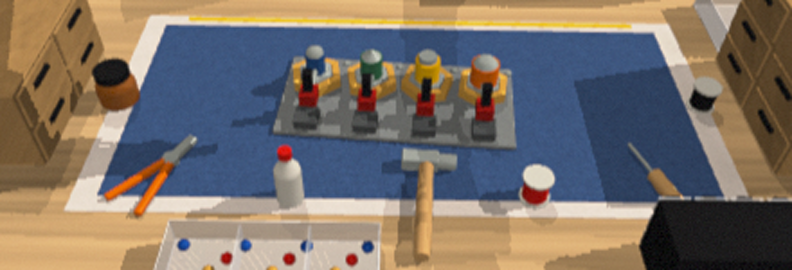

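All four stakes sit home in the pictures, with the feet flush in the collars and each pin against its barrel. The bystanders haven't moved and the gripper is clear.

```bash
python3 -c "
from cell import env
print(env.sign_off())"
```

```text
the job is handed in; nothing more can be done
None
```

The job is handed in: all four stakes are seated home (blue in seat 0, green in 1, yellow in 2, orange in 3), each pin is snug against its stake at about 7–10 N, nothing else was touched, and it took about 60 s. The judge's verdict was not returned.

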